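# Make up the topping kit and the baking kit

### The arm

A 6-joint arm with a two-finger parallel gripper is mounted at the origin on a cart in front of the work surface, level with it; the furniture and walls round the work are solid. World frame = base frame: x ahead of the robot, y to its left, z up, the work surface at z = 0. Lengths are in mm, angles in rad, forces in N, time in s.
With the tool pointing down it reaches from about 375 to 975 mm from the base axis. Payload 3.8 kg.
Tool frame: the origin (TCP) lies at the very end of the fingers, on their centre line; the grasp point (between the pads) lies 19 mm behind it; x points along the fingers, z is the direction in which the jaws open and shut, and the axes are right-handed (so a half turn about x gives the same grasp; the last joint's range is limited). The gripper opens to 88 mm and grips with 3 to 60 N. Pads are 18 mm wide; open, the fingers measure 123 mm over their backs; the gripper's body (75 mm by 187 mm) begins 45 mm behind the grasp point.
Start: joints at [1.242, 0.264, 1.604, -0, 1.274, -0.037], TCP at [194.179, 646.461, 238.706] pointing down, gripper open.
Joint ranges: [-2.63, 2.63], [-0.94, 2.18], [0.31, 2.57], [-1.31, 4.45], [0, 2.66], [-2.55, 2.55]. Speed limits (rad/s): [2.57, 2.57, 3.14, 3.14, 3.14, 3.14].

### API

Orientations are given as a unit quaternion [w, x, y, z].
In Python, from workcell import manip gives the robot as it stands.
- The arm moves only by the tool jog_arm, never from a script. Its argument "steps" is one flat list of numbers, 7 for each row, row after row: the opening, from 0 (shut) to 1 (fully open), then the shift along the world's x, y, z each as a share of 12 cm, from -1 to 1, then the turn, a rotation vector about the world's x, y, z each as a share of 2 rad, from -1 to 1. A call has 1 to 5 rows; each row is the pose to reach, as a shift and turn from the pose measured when the call began; what a row does not reach only later rows make up. A row lasts 1/12 s, in which the tool goes at most 41.7 mm and 7.16 degrees, less where a joint would pass 70% of its speed; a pose out of reach is approached as far as the arm can. A call with a number of a shift or a turn outside -1 to 1 is refused whole. A call with a gripper value outside its range is refused whole. The fingers move at their own pace and stop on an object; the grip force is fixed at half the most. Time passes only in rows, so rows that repeat a pose let the fingers close. It gives the time, the measured TCP pose, the force and the opening at its end, in the units of the state.
- manip.get_obs(): the state, without advancing time (a new reading comes with each control period).
- manip.camera(name): name is "scene" or "top" or "wrist"; returns the picture (420x560x3 uint8, red, green, blue); there is no depth.
- manip.camera_params(name): a dict with "camera_matrix" (3x3 intrinsics, pixels), "R" (3x3) and "t" (3): a world point X has camera coordinates R X + t; the wrist camera has in their place "tool_from_camera" (4x4, takes a point from camera to tool coordinates, whose origin is the TCP and whose axes are the tool frame's). Camera axes: x right, y down, z forward; pixel columns grow to the right and rows downward; lengths in mm; the calibration is good to about 2 mm. The wrist camera is an equidistant fisheye: a pixel r from the principal point sees the ray r / f radians off the axis. A picture is of the moment at which its call begins: read the wrist's pose just before it. camera_params takes no time and is no camera call.
- manip.hand_in(): hands the job in, once; it reports no verdict.
The state is a dict: "time_s": time; "q": joint angles; "dq": joint speeds; "joint_efforts": joint torques, N m; "tcp_pos": TCP position; "tcp_rot": TCP orientation; "contact_force": force on the tool from outside, world axes, zero at the start; "moment": the same for the moment, N m; "finger_gap": opening from 0.0 (shut) to 1.0 (fully open).
Only numpy, scipy, OpenCV 4.12 (cv2) and the standard library are available. Lean on these libraries where they do the work, as an engineer would, in place of code of your own. Each camera call takes 0.05 s, during which the arm holds its last target.

### The job

Make up two station kits from the stock standing on the table at the right of the sheet pan: the blue tray gets the jar of brown sprinkles and the icing spatula, the green tray gets the jar of yellow sprinkles, the kitchen timer and the marker pen. Stand each jar upright in the middle of its tray's ring and the timer in the middle of the square, and lay the spatula and the pen straight along the middle of the long frames, either way round. Do not knock over any jar or the timer, and leave the chocolate cupcake and the foil cups among the stock where they are.

Things in the scene. Friction and masses are not known exactly. Their poses are not given: they have to be found in the camera images.
- blue_tray: Blue kit tray, 210 x 160 mm. Origin: centre of the underside, 2 mm above the table; x along its length to the 22 mm high back wall, z up. Floor top 6 mm above the origin, side beads 8. White marks: ring, 66 mm across, centre x +50, y +40 mm; long frame 166 x 36 mm along x, centre x 0, y -35 mm. Fixed, in the grey sheet pan (rim 23 mm).
- green_tray: Green kit tray, 210 x 160 mm. Origin: centre of the underside, 2 mm above the table; x along its length to the 22 mm high back wall, z up. Floor top 6 mm above the origin, side beads 8. White marks: ring, 66 mm across, centre x +50, y +40 mm; long frame 166 x 36 mm along x, centre x 0, y -35 mm; square 70 mm wide, centre x -50, y +40 mm. Fixed, in the grey sheet pan (rim 23 mm).
- brown_jar: Closed jar of dark brown sprinkles with a white lid: round body 52 mm across up to 62 mm above its foot, then a 48 mm screw lid; 88 mm tall in all, 0.15 kg. Origin: centre of its underside, z up. Stands upright on the table to the right of the pan.
- yellow_jar: Closed jar of yellow sprinkles with a red lid: round body 52 mm across up to 62 mm above its foot, then a 48 mm screw lid; 88 mm tall in all, 0.15 kg. Origin: centre of its underside, z up. Stands upright on the table to the right of the pan.
- timer: Wind-up kitchen timer: round white base 62 mm across and 28 mm high, red round knob 46 mm across above it up to 43 mm; the knob does not turn. 0.11 kg. Origin: centre of its underside, z up. Stands on the table to the right of the pan (not the like one far left).
- pen: White marker pen with a black cap, lying on the table: 135 mm long, 17 mm wide, 16 mm high. Origin: under its middle, at table height; its y axis runs along its length. 0.03 kg.
- spatula: Small icing spatula lying flat on the table: 150 mm long, dark brown wooden handle 85 mm long and 19 mm thick, then a cranked steel blade 24 mm wide and 3 mm thick. Origin: under the middle of its length, at table height; x axis runs lengthwise toward the blade tip, so the handle lies at x -75 to +10 mm, its middle at -32 mm; balance point near x = -20 mm. 0.05 kg.
- choc_cupcake: Dark chocolate cupcake in a silver paper cup, 75 mm across, 61 mm high, loose in the midst of the stock on the table; a bystander. Origin: centre of its underside.
- foil_cups: Nested stack of silver foil baking cups, 72 mm across, 64 mm high, loose on the table at the far side of the stock; a bystander. Origin: centre of its underside.

How it is judged:
By the outcome, as a careful person would: the job done as asked, in the order asked, and still so for the second after the job is handed in, with the robot touching nothing.
It also fails if it takes over 147 s, if anything falls off the work surface, if the arm or the gripper's body presses on something with over 40 N, if the wrist force passes 120 N, or if a joint passes its speed limit or range.

## Working session

There is one attempt and no reset: what is moved stays moved. The work goes in short steps, Python scripts to look and compute and a tool call to move; the robot and the scene stay as the last step left them, time stands still between calls to the robot, and variables do not carry over. Pictures are saved under pics/ and viewed, and the job is handed in when it is done.

Besides the shell and the picture viewer there is one more tool, called as name(argument=value, ...) on one line, values as JSON. jog_arm: Moves the arm, as the interface text tells. Its arguments: {"type":"object","properties":{"steps":{"type":"array"}},"required":["steps"]}

```bash
mkdir -p pics; ls
python3 - <<'E'
from workcell import manip
import cv2
print(manip.get_obs())
for n in ["scene","top","wrist"]:
    p=manip.camera_params(n); print(n,p)
    cv2.imwrite(f"pics/{n}0.png",manip.camera(n)[:,:,::-1])
E
```

```text
pics
{'time_s': 0.0, 'q': array([ 1.24211502e+00,  2.64730032e-01,  1.60532040e+00, -2.14387432e-05,
        1.27370143e+00, -3.69082207e-02]), 'dq': array([ 2.79159944e-04,  6.91180408e-04,  7.12451133e-06, -5.55136989e-04,
        2.14495222e-03, -4.49050962e-04]), 'joint_efforts': array([ 1.18575630e-03, -5.02107310e+01, -3.56882930e+01,  7.28838402e-02,
        2.93120672e-02, -1.81556306e-04]), 'tcp_pos': array([193.95600646, 645.81608489, 237.43252871]), 'tcp_rot': array([ 0.56674703, -0.4224441 ,  0.56799668,  0.42156679]), 'contact_force': array([ 0.4607283 , -0.17957266, -1.09488702]), 'moment': array([ 0.0595947 , -0.00385362,  0.0199583 ]), 'finger_gap': 0.9962626143758915}
scene {'camera_matrix': array([[448.22483576,   0.        , 284.74290484],
       [  0.        , 448.22483576, 206.12448286],
       [  0.        ,   0.        ,   1.        ]]), 'R': array([[ 0.84636528, -0.53253396, -0.00856697],
       [-0.26968284, -0.41463   , -0.86911054],
       [ 0.45927876,  0.73789535, -0.4945437 ]]), 't': array([-575.15420045,  140.63166472, 1046.44311859])}
top {'camera_matr
[... 210 characters left out ...]
],
       [-0.98319326,  0.00261342, -0.18254911],
       [ 0.18253197, -0.0057404 , -0.98318316]]), 't': array([-113.84293539,  583.80464784,  999.22852436])}
wrist {'camera_matrix': array([[325.1922621 ,   0.        , 278.58250322],
       [  0.        , 325.1922621 , 204.43775934],
       [  0.        ,   0.        ,   1.        ]]), 'tool_from_camera': array([[-1.24655124e-03, -2.85756667e-01,  9.58301400e-01,
        -1.46196949e+02],
       [-5.62817414e-04, -9.58301792e-01, -2.85757516e-01,
         7.29111672e+01],
       [ 9.99999065e-01, -8.95560103e-04,  1.03374346e-03,
        -5.81012300e-01],
       [ 0.00000000e+00,  0.00000000e+00,  0.00000000e+00,
         1.00000000e+00]])}
```

View pics/scene0.png

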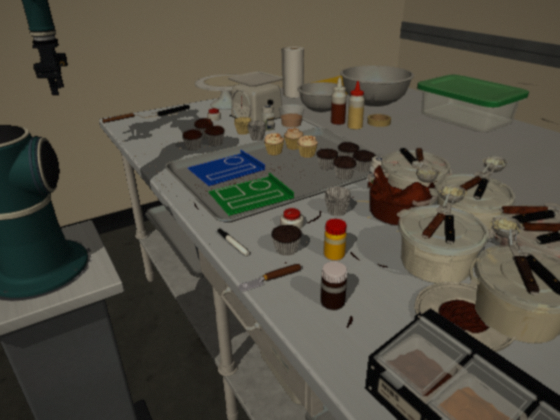

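View pics/top0.png

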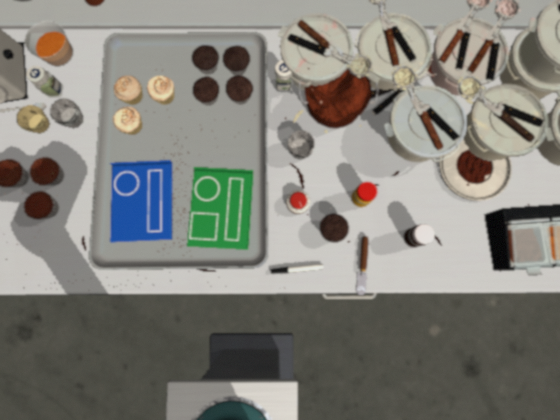

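View pics/wrist0.png

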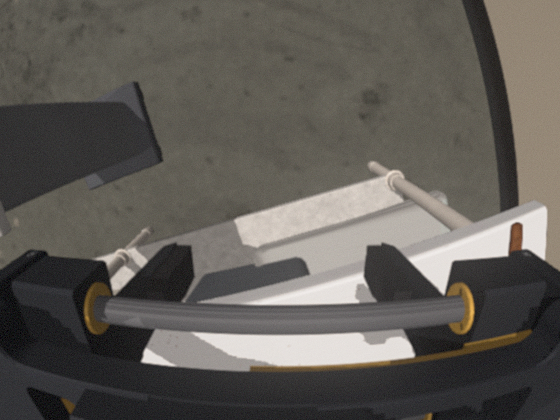

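The top view shows the blue tray at about (141,200), the green at (220,208), the timer at (298,202), cupcake (334,227), yellow jar (366,192), brown jar (422,235), spatula (362,262), pen (297,268) and foil cups (297,142). Next I'll zoom in for measurement.

```bash
python3 - <<'E'
import cv2
im=cv2.imread("pics/top0.png")
cv2.imwrite("pics/topA.png",cv2.resize(im[110:300,260:450],None,fx=4,fy=3.15,interpolation=cv2.INTER_CUBIC) if 0 else cv2.resize(im[120:300,260:450],None,fx=3.3,fy=3.3,interpolation=cv2.INTER_CUBIC))
cv2.imwrite("pics/topB.png",cv2.resize(im[140:270,90:270],None,fx=4.4,fy=4.4,interpolation=cv2.INTER_CUBIC))
s=cv2.imread("pics/scene0.png")
cv2.imwrite("pics/scA.png",cv2.resize(s[140:320,160:360],None,fx=3.3,fy=3.3,interpolation=cv2.INTER_CUBIC))
E
cat > h.py <<'E'
import numpy as np,cv2
from workcell import manip
def ray(name,uv,z):
    p=manip.camera_params(name);K=p["camera_matrix"];R=p["R"];t=p["t"]
    d=R.T@np.linalg.solve(K,[uv[0],uv[1],1.]);c=-R.T@t
    return c+d*(z-c[2])/d[2]
def proj(name,X):
    p=manip.camera_params(name);c=p["R"]@np.array(X,float)+p["t"];u=p["camera_matrix"]@c
    return u[:2]/u[2]
E
```

```text
(no output)
```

View pics/topA.png

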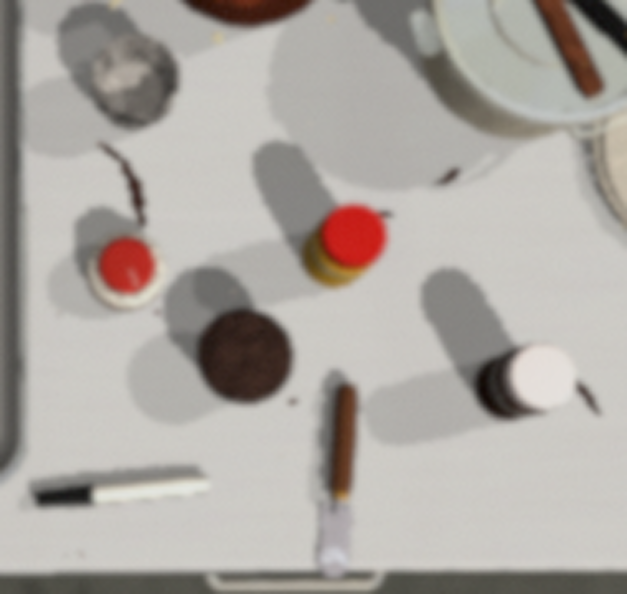

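View pics/topB.png

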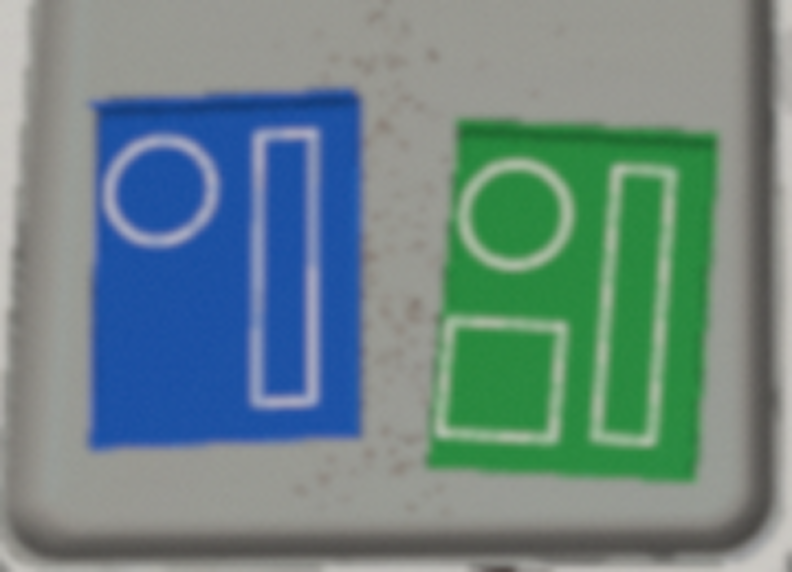

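View pics/scA.png

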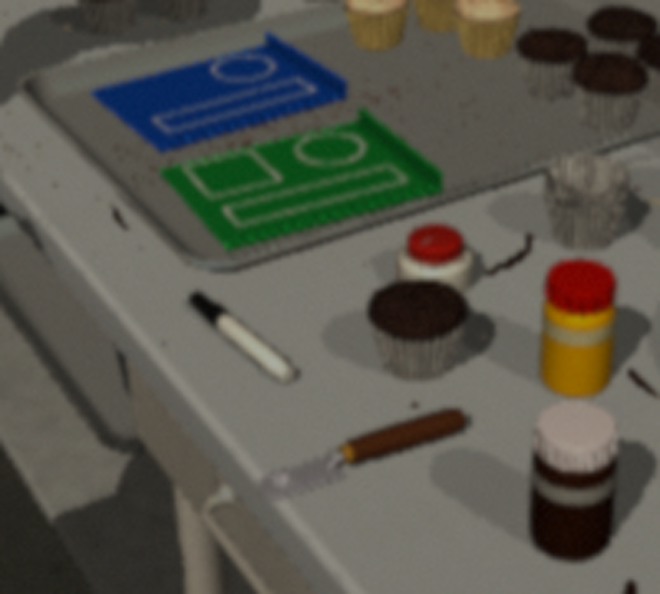

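```bash
cat >> h.py <<'E'
def B(x,y,s=4.4,o=(90,140)): return ((x+.5)/s-.5+o[0],(y+.5)/s-.5+o[1])
def A(x,y): return B(x,y,3.3,(260,120))
E
python3 - <<'E'
from h import *
def f(l): return np.array([[50,40],[83,-17],[83,-53],[-83,-53],[-83,-17]]+([[-15,75],[-15,5],[-85,5],[-85,75]] if l else []),float)
blue=[(161.5,190),(253,131),(321,128),(320,406),(251,408)]
green=[(516,214),(612,164),(676,169),(657,445),(591,440),(446,317),(568,323),(559,441),(436,436)]
for n,b in(("blue",blue),("green",green)):
    W=np.array([ray("top",B(*p),8)[:2] for p in b]);L=f(n=="green")
    mL,mW=L.mean(0),W.mean(0)
    a=L-mL;c=W-mW
    th=np.arctan2((a[:,0]*c[:,1]-a[:,1]*c[:,0]).sum(),(a*c).sum())
    R=np.array([[np.cos(th),-np.sin(th)],[np.sin(th),np.cos(th)]])
    t=mW-R@mL
    print(n,t,th,"\n",np.round(W-(L@R.T+t),1).tolist())
    for k,v in dict(ring=(50,40),frame=(0,-35),sq=(-50,40)).items(): print(k,R@v+t)
for n,p,z in [("timer top",(127,265),43),("brown lid",(542,377),88),("yellow lid",(354,236),88),("cupcake top",(246,355),50),("foil",(133,80),60),
  ("pen cap end",(34,498),8),("pen tail",(210,483),8),("spat handle end",(346,386),10),("spat handle front",(341,495),10),("spat tip",(333,570),3),("edge",(500,572),0),("panL",(20,400),23)]:
    print(n,ray("top",A(*p),z).round(1))
# scene check
S=lambda x,y:B(x,y,3.3,(160,140))
for n,p,z in [("timer",(436,242),43),("brown",(576,423),88),("yellow",(581,280),88),("pen cap",(195,298),8),("pen tail",(295,376),8),("h end",(466,415),10),("h front",(347,453),10),("tip",(266,487),3)]: print(n,ray("scene",S(*p),z).round(1))
E
```

```text
blue [599.91053574 245.89249435] 0.04422691053796041 
 [[0.3, 0.2], [1.4, 2.6], [1.6, -2.4], [-1.9, -2.5], [-1.4, 2.1]]
ring [648.09314346 288.06400502]
frame [601.45797302 210.92671911]
sq [548.1909285  283.64275564]
green [580.85876156  37.44401394] -0.05472052463903265 
 [[0.1, -0.1], [1.1, 1.5], [-0.2, -1.2], [-1.3, -1.1], [-0.2, 1.7], [0.4, 1.3], [0.4, -1.4], [0.1, -1.6], [-0.6, 0.9]]
ring [632.97165065  74.64948116]
frame [578.94449886   2.49640174]
sq [533.12133009  80.11880317]
timer top [ 594.1 -164.7   43. ]
brown lid [ 501.4 -464.1   88. ]
yellow lid [ 606.9 -331.3   88. ]
cupcake top [ 523.  -253.8   50. ]
foil [ 737.7 -170.2   60. ]
pen cap end [417.4 -92.3   8. ]
pen tail [ 428.4 -228.9    8. ]
spat handle end [ 503.3 -337.2   10. ]
spat handle front [ 418.8 -329.8   10. ]
spat tip [ 361.9 -322.8    3. ]
edge [ 359.8 -452.6    0. ]
panL [491.9 -81.7  23. ]
timer [ 589.8 -177.6   43. ]
brown [ 502.4 -467.2   88. ]
yellow [ 604.6 -340.3   88. ]
pen cap [416.3 -97.3   8. ]
pen tail [ 432.8 -232.3    8. ]
h end [ 509.3 -339.9   10. ]
h front [ 419.2 -331.4   10. ]
tip [ 361.  -325.5    3. ]
```

```bash
cat >> h.py <<'E'
from scipy.spatial.transform import Rotation as Ro
def Rt(o=None):
    o=o or manip.get_obs();q=o["tcp_rot"];return Ro.from_quat([q[1],q[2],q[3],q[0]]).as_matrix()
def st():
    o=manip.get_obs();R=Rt(o)
    print("t%.2f"%o["time_s"],o["tcp_pos"].round(1),"gap%.3f"%o["finger_gap"],"F",o["contact_force"].round(1),"q",o["q"].round(2))
    yaw=np.arctan2(-R[0,2],R[1,2]) # jaw (tool z) angle from world +y
    print("tool x",R[:,0].round(3),"y",R[:,1].round(3),"jaw z",R[:,2].round(3),"yaw deg",np.degrees(yaw).round(1))
def wray(uv,z,o):
    p=manip.camera_params("wrist");K=p["camera_matrix"];T=p["tool_from_camera"]
    x=(uv[0]-K[0,2]);y=(uv[1]-K[1,2]);r=np.hypot(x,y);th=r/K[0,0]
    d=np.array([np.sin(th)*x/r,np.sin(th)*y/r,np.cos(th)]);R=Rt(o)
    D=R@T[:3,:3]@d;C=R@T[:3,3]+o["tcp_pos"]
    return C+D*(z-C[2])/D[2]
def wproj(X,o):
    p=manip.camera_params("wrist");K=p["camera_matrix"];T=p["tool_from_camera"];R=Rt(o)
    c=T[:3,:3].T@(R.T@(np.array(X,float)-o["tcp_pos"])-T[:3,3])
    th=np.arctan2(np.hypot(c[0],c[1]),c[2]);r=K[0,0]*th;h=np.hypot(c[0],c[1])
    return np.array([K[0,2]+r*c[0]/h,K[1,2]+r*c[1]/h])
E
python3 -c "
from h import *
st()"
```

```text
t0.15 [194.  646.  237.7] gap0.998 F [ 0.8  0.5 -0.7] q [ 1.24  0.26  1.61 -0.    1.27 -0.04]
tool x [-0.001 -0.002 -1.   ] y [-0.958  0.288  0.   ] jaw z [ 0.288  0.958 -0.002] yaw deg -16.7
```

jog_arm(steps=[1,1,-1,0,0,0,0,1,1,-1,0,0,0,0,1,1,-1,0,0,0,0,1,1,-1,0,0,0,0,1,1,-1,0,0,0,0])

```text
time_s: 0.57
tcp_pos: [318.0, 521.3, 237.2]
tcp_rot: [0.568, -0.422, 0.569, 0.419]
contact_force: [-0.7, -0.2, 0.1]
finger_gap: 0.998
```

jog_arm(steps=[1,1,-1,0,0,0,0.1,1,1,-1,0,0,0,0.1,1,1,-1,0,0,0,0.1,1,1,-1,0,0,0,0.1,1,1,-1,0,0,0,0.1])

```text
time_s: 0.98
tcp_pos: [441.2, 397.5, 237.0]
tcp_rot: [0.524, -0.477, 0.525, 0.472]
contact_force: [0.2, 0.7, 0.4]
finger_gap: 1.0
```

jog_arm(steps=[1,0,-1,0,0,0,0,1,0,-1,0,0,0,0,1,0,-1,0,0,0,0])

```text
time_s: 1.23
tcp_pos: [440.8, 276.4, 236.4]
tcp_rot: [0.523, -0.477, 0.525, 0.472]
contact_force: [0.0, -0.2, 0.0]
finger_gap: 0.997
```

jog_arm(steps=[1,0,-1,0,0,0,0,1,0,-1,0,0,0,0,1,0,-1,0,0,0,0])

```text
time_s: 1.48
tcp_pos: [440.0, 154.9, 236.2]
tcp_rot: [0.523, -0.477, 0.525, 0.472]
contact_force: [-0.0, -0.6, 0.3]
finger_gap: 0.998
```

jog_arm(steps=[1,0,-1,0,0,0,0,1,0,-1,0,0,0,0,1,0,-1,0,0,0,0])

```text
time_s: 1.73
tcp_pos: [439.5, 33.5, 236.3]
tcp_rot: [0.523, -0.477, 0.525, 0.472]
contact_force: [0.5, -0.6, -0.4]
finger_gap: 1.001
```

jog_arm(steps=[1,0,-1,0,0,0,0,1,0,-1,0,0,0,0,1,0,-1,0,0,0,0])

```text
time_s: 1.98
tcp_pos: [439.1, -88.1, 236.4]
tcp_rot: [0.523, -0.478, 0.525, 0.472]
contact_force: [0.7, -0.1, 0.2]
finger_gap: 0.998
```

jog_arm(steps=[1,0,-1,0,0,0,0,1,0,-1,0,0,0,0,1,0,-1,0,0,0,0])

```text
time_s: 2.23
tcp_pos: [438.8, -209.9, 236.6]
tcp_rot: [0.523, -0.478, 0.525, 0.472]
contact_force: [1.5, -0.4, -0.4]
finger_gap: 1.0
```

Run:
```python
from h import *
st();o=manip.get_obs()
cv2.imwrite("pics/w1.png",cv2.resize(manip.camera("wrist")[:,:,::-1],(784,588),interpolation=cv2.INTER_CUBIC))
import pickle;pickle.dump(o,open("o1.pkl","wb"))
```

```text
t2.23 [ 438.8 -209.9  236.6] gap1.000 F [ 1.5 -0.4 -0.4] q [-0.49 -0.1   2.   -0.    1.23 -1.97]
tool x [ 0.004 -0.007 -1.   ] y [-0.995  0.098 -0.005] jaw z [ 0.098  0.995 -0.006] yaw deg -5.6
```

View pics/w1.png

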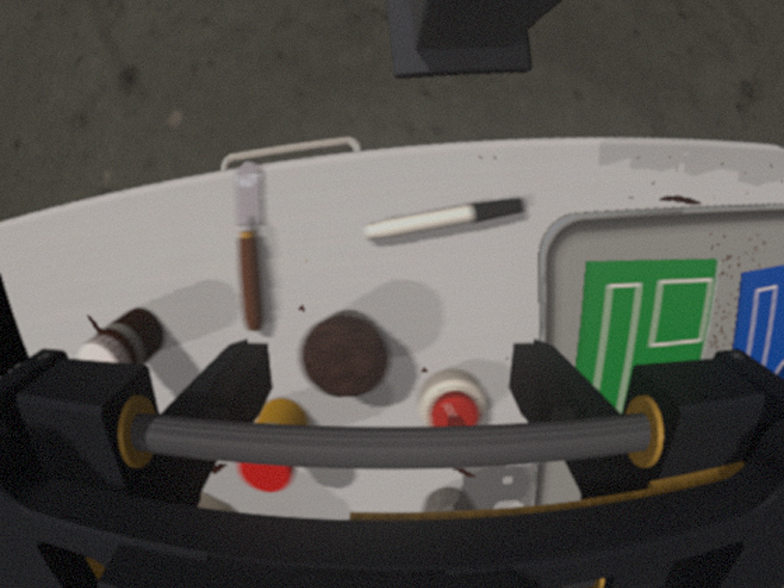

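```bash
cat >> h.py <<'E'
def S14(x,y): return ((x+.5)/1.4-.5,(y+.5)/1.4-.5)
E
python3 - <<'E'
from h import *
import pickle;o=pickle.load(open("o1.pkl","rb"))
for n,p,z in [("h end",(254,328),12),("h end2",(255,322),12),("h front",(246,233),10),("tip",(248,163),3),("pen cap",(524,204),8),("pen tail",(366,233),8),("timer knob",(454,410),43),("timer base",(453,401),28),("brown lid",(103,350),88),("brown foot R",(150,318),0),("cupcake",(345,356),50),
 ("g frame far L",(580,400),8),("gsq TL",(657,282),8),("gsq TR",(713,279),8),("gsq BL",(649,346),8),("gsq BR",(704,341),8)]:
    print(n,wray(S14(*p),z,o).round(1))
E
```

```text
h end [ 504.4 -342.2   12. ]
h end2 [ 498.8 -340.1   12. ]
h front [ 418.1 -334.    10. ]
tip [ 358.9 -325.4    3. ]
pen cap [417.  -95.8   8. ]
pen tail [ 430.1 -231.1    8. ]
timer knob [ 586.2 -169.8   43. ]
timer base [ 586.1 -168.9   28. ]
brown lid [ 486.2 -456.4   88. ]
brown foot R [ 490.3 -457.6    0. ]
cupcake [ 520.8 -256.4   50. ]
g frame far L [617.1 -35.7   8. ]
gsq TL [499.1  41.6   8. ]
gsq TR [502.8 115.8   8. ]
gsq BL [566.8  39.5   8. ]
gsq BR [572.4 114.5   8. ]
```

jog_arm(steps=[0.5,0.08,-1,-0.6,0,0,0,0.5,0.08,-1,-0.6,0,0,0,0.5,0.08,-1,-0.6,0,0,0,0.5,0.08,-1,-0.6,0,0,0,0.5,0.08,-1,-0.6,0,0,0])

```text
time_s: 2.7
tcp_pos: [447.4, -337.5, 161.3]
tcp_rot: [0.523, -0.476, 0.528, 0.471]
contact_force: [-0.8, 0.7, 0.0]
finger_gap: 0.647
```

Run:
```python
from h import *
st();o=manip.get_obs()
cv2.imwrite("pics/w2.png",cv2.resize(manip.camera("wrist")[:,:,::-1],(784,588),interpolation=cv2.INTER_CUBIC))
for X in [(448,-334,10),(433,-333,3)]: print(wproj(X,o)*1.4)
```

```text
t2.70 [ 447.4 -337.5  161.3] gap0.647 F [-0.8  0.7  0. ] q [-0.69  0.11  1.94 -0.01  1.09 -2.15]
tool x [ 0.   -0.01 -1.  ] y [-0.995  0.104 -0.001] jaw z [ 0.104  0.995 -0.01 ] yaw deg -6.0
[398.09748723 263.79404194]
[397.26316066 239.89190712]
```

View pics/w2.png

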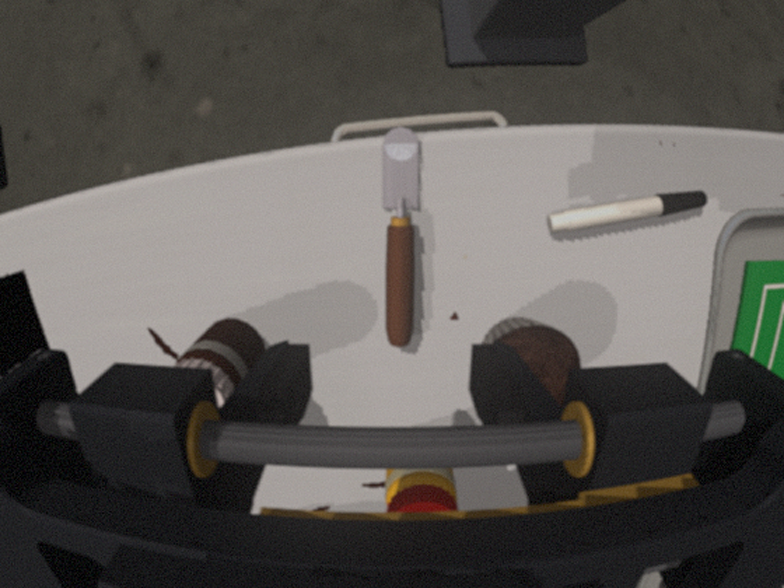

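jog_arm(steps=[0.5,0,0.025,-0.9,0,0,0,0.5,0,0.025,-0.9,0,0,0,0.5,0,0.025,-0.9,0,0,0,0.5,0,0.025,-0.9,0,0,0])

```text
time_s: 3.08
tcp_pos: [444.2, -327.8, 49.3]
tcp_rot: [0.523, -0.472, 0.527, 0.475]
contact_force: [-0.9, 0.9, -0.8]
finger_gap: 0.5
```

Run:
```python
from h import *
st();o=manip.get_obs()
cv2.imwrite("pics/w3.png",cv2.resize(manip.camera("wrist")[:,:,::-1],(784,588),interpolation=cv2.INTER_CUBIC))
```

```text
t3.08 [ 444.2 -327.8   49.3] gap0.500 F [-0.9  0.9 -0.8] q [-0.68  0.23  2.03 -0.01  0.89 -2.14]
tool x [-0.007 -0.002 -1.   ] y [-0.995  0.102  0.007] jaw z [ 0.102  0.995 -0.003] yaw deg -5.9
```

View pics/w3.png

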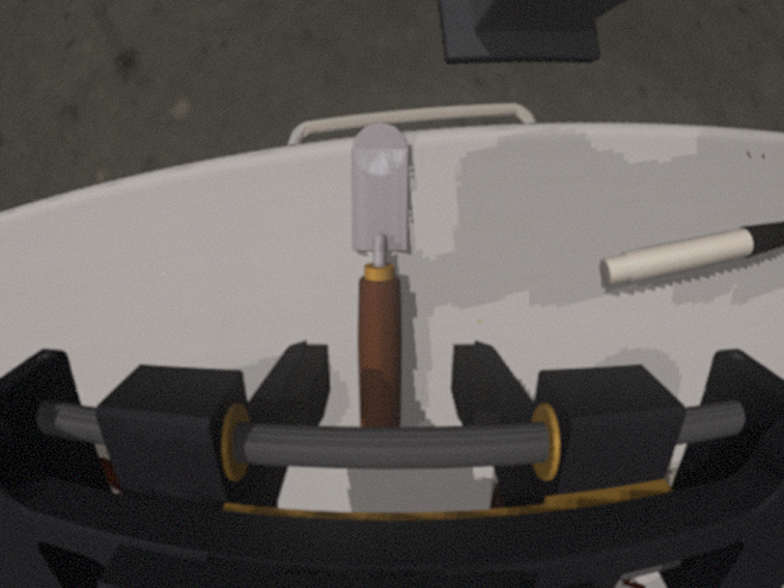

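jog_arm(steps=[0.5,0.02,-0.055,-0.2,0,0,0,0.5,0.02,-0.055,-0.38,0,0,0,0.5,0.02,-0.055,-0.38,0,0,0,0.5,0.02,-0.055,-0.38,0,0,0,0.5,0.02,-0.055,-0.38,0,0,0])

```text
time_s: 3.55
tcp_pos: [450.2, -336.9, 9.6]
tcp_rot: [0.523, -0.476, 0.527, 0.472]
contact_force: [0.7, -0.6, 0.0]
finger_gap: 0.494
```

jog_arm(steps=[0.5,0,0.01,-0.05,0,0,0,0.5,0,0.01,-0.05,0,0,0,0.5,0,0.01,-0.05,0,0,0])

```text
time_s: 3.8
tcp_pos: [451.0, -336.0, 4.8]
tcp_rot: [0.523, -0.476, 0.527, 0.472]
contact_force: [-0.3, 0.0, 0.9]
finger_gap: 0.503
```

Run:
```python
from h import *
st();o=manip.get_obs()
cv2.imwrite("pics/w4.png",cv2.resize(manip.camera("wrist")[:,:,::-1],(784,588),interpolation=cv2.INTER_CUBIC))
st()
```

```text
t3.80 [ 451.  -336.     4.8] gap0.503 F [-0.3  0.   0.9] q [-0.68  0.31  2.03 -0.01  0.8  -2.14]
tool x [ 0.001 -0.008 -1.   ] y [-0.995  0.101 -0.001] jaw z [ 0.101  0.995 -0.008] yaw deg -5.8
t3.85 [ 450.7 -336.     4.5] gap0.499 F [-0.1 -0.2 -0. ] q [-0.68  0.31  2.03 -0.01  0.8  -2.14]
tool x [ 0.    -0.008 -1.   ] y [-0.995  0.101 -0.001] jaw z [ 0.101  0.995 -0.008] yaw deg -5.8
```

View pics/w4.png

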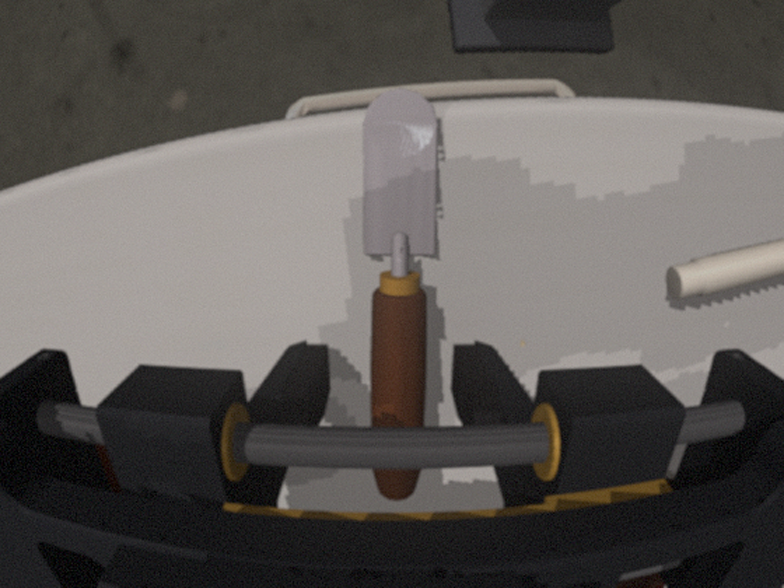

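jog_arm(steps=[0.5,0,0.015,-0.01,0,0,0,0,0,0.015,-0.01,0,0,0,0,0,0.015,-0.01,0,0,0,0,0,0.015,-0.01,0,0,0,0,0,0.015,-0.01,0,0,0])

```text
time_s: 4.27
tcp_pos: [450.7, -334.2, 3.2]
tcp_rot: [0.523, -0.476, 0.527, 0.472]
contact_force: [0.5, 0.8, 0.1]
finger_gap: 0.223
```

jog_arm(steps=[0,0,0,0,0,0,0,0,0,0,0,0,0,0,0,0,0,0.3,0,0,0,0,0,0,0.3,0,0,0,0,0,0,0.3,0,0,0])

```text
time_s: 4.68
tcp_pos: [452.3, -335.5, 41.2]
tcp_rot: [0.523, -0.478, 0.526, 0.47]
contact_force: [0.5, -0.6, -1.4]
finger_gap: 0.198
```

Run:
```python
from h import *
st();o=manip.get_obs()
cv2.imwrite("pics/w5.png",cv2.resize(manip.camera("wrist")[:,:,::-1],(784,588),interpolation=cv2.INTER_CUBIC))
```

```text
t4.68 [ 452.3 -335.5   41.2] gap0.198 F [ 0.5 -0.6 -1.4] q [-0.68  0.25  2.02 -0.01  0.86 -2.14]
tool x [ 0.004 -0.011 -1.   ] y [-0.995  0.102 -0.005] jaw z [ 0.102  0.995 -0.01 ] yaw deg -5.8
```

View pics/w5.png

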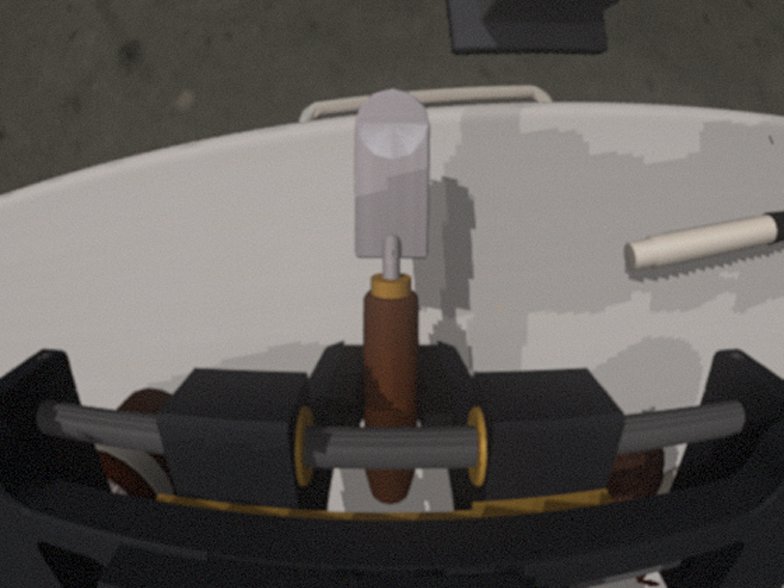

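Run:
```python
from h import *
o=manip.get_obs()
for uv,z in [((392,91),41),((390,502),47)]: 
    X=wray(S14(*uv),z,o); print(X, Rt(o).T@(X-o["tcp_pos"]))
```

```text
[ 358.3891355  -325.12822024   41.        ] [-1.35059726e+00  9.33283156e+01  8.43404783e-03]
[ 511.0628404  -341.40301436   47.        ] [ -6.98231761 -60.22255054  -0.72934456]
```

jog_arm(steps=[0,0,0,1,0,0,0,0,0,0,1,0,0,0,0,0,0,1,0,0,0,0,0,1,1,0,0,0,0,0,1,1,0,0,0])

```text
time_s: 5.15
tcp_pos: [453.1, -253.1, 162.6]
tcp_rot: [0.525, -0.478, 0.527, 0.468]
contact_force: [0.7, 1.2, -1.4]
finger_gap: 0.198
```

jog_arm(steps=[0,0.3,1,0,0,0,0.07,0,0.3,1,0,0,0,0.07,0,0.3,1,0,0,0,0.07])

```text
time_s: 5.4
tcp_pos: [488.0, -131.1, 161.5]
tcp_rot: [-0.49, 0.513, -0.492, -0.504]
contact_force: [0.8, -0.2, -1.2]
finger_gap: 0.195
```

jog_arm(steps=[0,0.4,1,0,0,0,0,0,0.4,1,0,0,0,0,0,0.4,1,0,0,0,0])

```text
time_s: 5.65
tcp_pos: [533.4, -14.4, 160.2]
tcp_rot: [-0.49, 0.512, -0.493, -0.505]
contact_force: [1.2, -0.2, 0.7]
finger_gap: 0.195
```

jog_arm(steps=[0,0.4,1,0,0,0,0,0,0.4,1,0,0,0,0,0,0.4,1,0,0,0,0])

```text
time_s: 5.9
tcp_pos: [578.6, 102.1, 158.7]
tcp_rot: [-0.489, 0.512, -0.494, -0.505]
contact_force: [1.1, -0.5, -1.7]
finger_gap: 0.196
```

Run:
```python
from h import *
st()
```

```text
t5.90 [578.6 102.1 158.7] gap0.196 F [ 1.1 -0.5 -1.7] q [ 0.14  0.16  1.88 -0.01  1.1  -1.46]
tool x [ 0.003 -0.011 -1.   ] y [-0.999 -0.034 -0.002] jaw z [-0.034  0.999 -0.011] yaw deg 2.0
```

Remaining shift: +39, +110, then down.

jog_arm(steps=[0,0.33,0.91,-0.8,0,0,0,0,0.33,0.91,-0.8,0,0,0,0,0.33,0.91,-0.8,0,0,0,0,0.33,0.91,-0.8,0,0,0,0,0.33,0.91,-0.8,0,0,0])

```text
time_s: 6.32
tcp_pos: [614.7, 214.0, 55.7]
tcp_rot: [-0.486, 0.511, -0.495, -0.508]
contact_force: [-0.4, -0.2, -1.5]
finger_gap: 0.199
```

jog_arm(steps=[0,0,0,0,0,0,0.004,0,0,0,0,0,0,0.004])

```text
time_s: 6.48
tcp_pos: [612.9, 213.6, 53.6]
tcp_rot: [-0.482, 0.512, -0.494, -0.511]
contact_force: [-0.3, -0.6, -0.1]
finger_gap: 0.198
```

Run:
```python
from h import *
st();o=manip.get_obs()
cv2.imwrite("pics/w6.png",cv2.resize(manip.camera("wrist")[:,:,::-1],(784,588),interpolation=cv2.INTER_CUBIC))
```

```text
t6.48 [612.9 213.6  53.6] gap0.198 F [-0.3 -0.6 -0.1] q [ 0.3   0.39  1.8  -0.01  0.96 -1.31]
tool x [-0.01  -0.014 -1.   ] y [-0.999 -0.047  0.011] jaw z [-0.047  0.999 -0.014] yaw deg 2.7
```

View pics/w6.png

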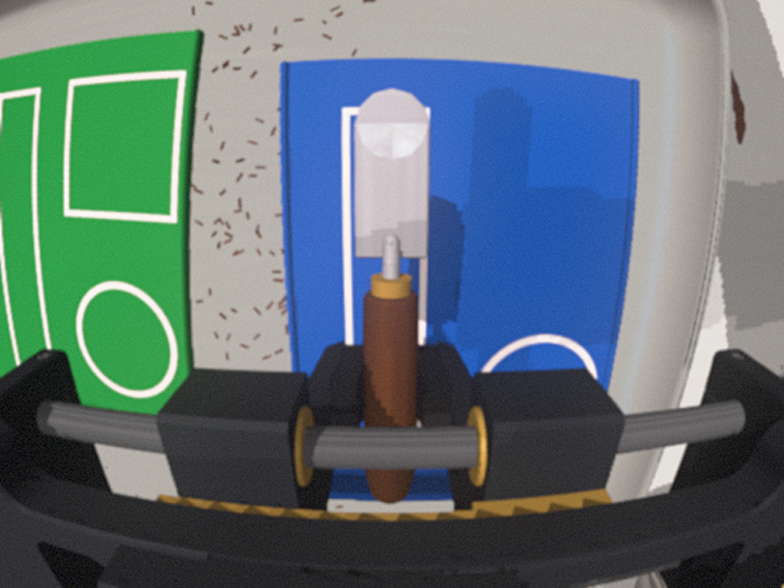

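Run:
```python
from h import *
o=manip.get_obs()
for uv in [(342,107),(431,107),(348,340),(421,320),(329,508),(452,508),(391,508)]: print(uv,wray(S14(*uv),8,o).round(1))
```

```text
(342, 107) [520.6 187.5   8. ]
(431, 107) [519.1 224.7   8. ]
(348, 340) [624.6 192.9   8. ]
(421, 320) [613.  225.9   8. ]
(329, 508) [731.9 182.1   8. ]
(452, 508) [727.9 252.5   8. ]
(391, 508) [728.8 217.6   8. ]
```

jog_arm(steps=[0,0.04,-0.023,-0.2,0,0,0,0,0.04,-0.023,-0.3,0,0,0,0,0.04,-0.023,-0.3,0,0,0,0,0.04,-0.023,-0.3,0,0,0])

```text
time_s: 6.87
tcp_pos: [617.5, 209.3, 18.4]
tcp_rot: [-0.483, 0.512, -0.495, -0.51]
contact_force: [0.2, 0.4, 0.1]
finger_gap: 0.194
```

Run:
```python
from h import *
st()
```

```text
t6.87 [617.5 209.3  18.4] gap0.194 F [0.2 0.4 0.1] q [ 0.29  0.44  1.81 -0.01  0.91 -1.31]
tool x [-0.01  -0.014 -1.   ] y [-0.999 -0.044  0.011] jaw z [-0.044  0.999 -0.014] yaw deg 2.5
```

jog_arm(steps=[0,0.006,0.012,-0.05,0,0,0,0,0.006,0.012,-0.05,0,0,0,0,0.006,0.012,-0.05,0,0,0,0,0.006,0.012,-0.05,0,0,0])

```text
time_s: 7.2
tcp_pos: [618.6, 210.9, 13.1]
tcp_rot: [-0.483, 0.512, -0.495, -0.51]
contact_force: [-0.7, -0.1, -0.0]
finger_gap: 0.2
```

Run:
```python
from h import *
st();o=manip.get_obs()
cv2.imwrite("pics/w7.png",cv2.resize(manip.camera("wrist")[:,:,::-1],(784,588),interpolation=cv2.INTER_CUBIC))
```

```text
t7.20 [618.6 210.9  13.1] gap0.200 F [-0.7 -0.1 -0. ] q [ 0.3   0.45  1.81 -0.01  0.9  -1.31]
tool x [-0.009 -0.014 -1.   ] y [-0.999 -0.044  0.01 ] jaw z [-0.044  0.999 -0.014] yaw deg 2.6
```

View pics/w7.png

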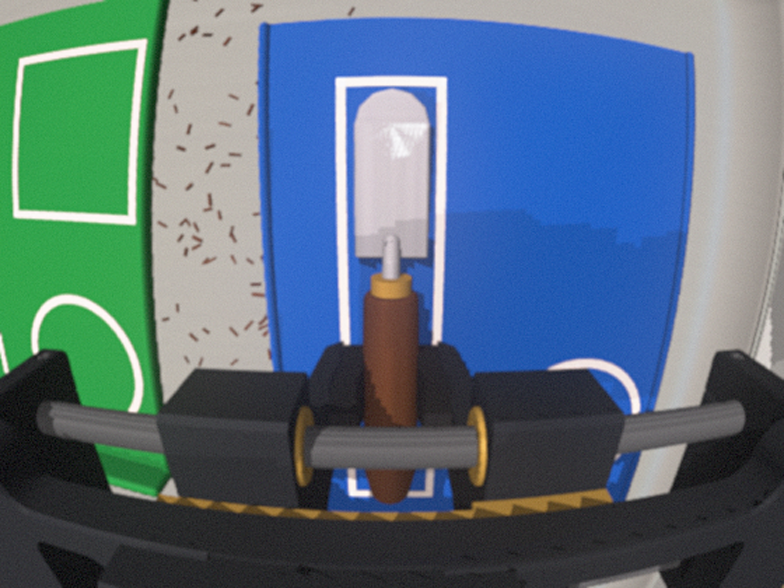

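Run:
```python
from h import *
o=manip.get_obs()
for uv,z in [((391,77),8),((391,494),8),((392,90),11),((390,502),17)]: print(uv,wray(S14(*uv),z,o).round(1))
```

```text
(391, 77) [519.4 206.1   8. ]
(391, 494) [684.6 213.4   8. ]
(392, 90) [524.3 206.6  11. ]
(390, 502) [681.1 213.   17. ]
```

jog_arm(steps=[0,-0.005,0,-0.02,0,0,0,0,-0.005,0,-0.02,0,0,0,0.38,-0.005,0,-0.02,0,0,0,0.38,-0.005,0,-0.02,0,0,0,0.38,-0.005,0,-0.02,0,0,0])

```text
time_s: 7.67
tcp_pos: [617.8, 210.9, 10.5]
tcp_rot: [-0.483, 0.512, -0.495, -0.51]
contact_force: [0.6, 0.3, 0.9]
finger_gap: 0.378
```

jog_arm(steps=[0.38,0,0,0,0,0,0,0.38,0,0,0.3,0,0,0,0.38,0,0,0.7,0,0,0,0.6,0,0,1,0,0,0,0.6,0,0,1,0,0,0])

```text
time_s: 8.08
tcp_pos: [623.5, 212.8, 140.6]
tcp_rot: [-0.487, 0.515, -0.49, -0.507]
contact_force: [1.5, 0.2, 1.0]
finger_gap: 0.509
```

Run:
```python
from h import *
st();o=manip.get_obs()
cv2.imwrite("pics/w8.png",cv2.resize(manip.camera("wrist")[:,:,::-1],(784,588),interpolation=cv2.INTER_CUBIC))
```

```text
t8.08 [623.5 212.8 140.6] gap0.509 F [1.5 0.2 1. ] q [ 0.3   0.31  1.74 -0.01  1.1  -1.31]
tool x [ 0.005 -0.01  -1.   ] y [-0.999 -0.045 -0.004] jaw z [-0.044  0.999 -0.01 ] yaw deg 2.5
```

View pics/w8.png

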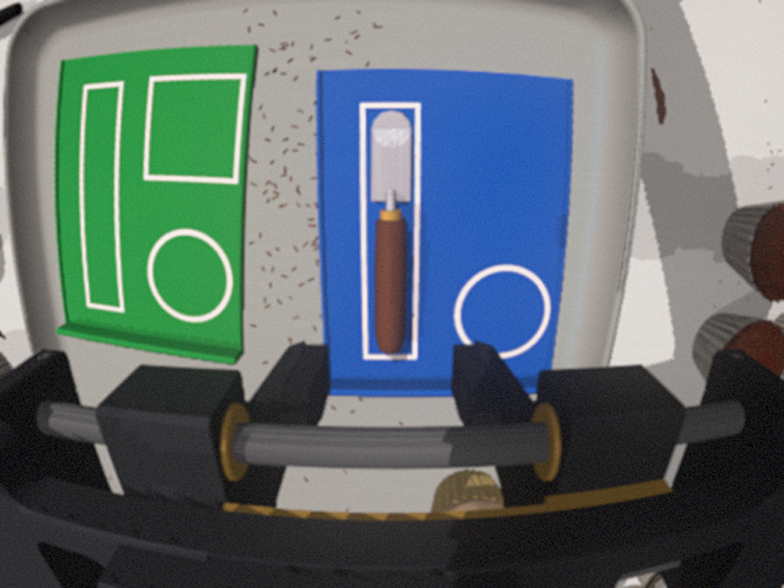

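Spatula lies centred in the blue frame. From the same picture I take the rings: blue (503,311), green (190,275).

Run:
```python
from h import *
o=manip.get_obs()
for n,uv in dict(bring=(503,311),gring=(190,275),sq1=(148,75),sq2=(247,72),sq3=(145,180),sq4=(239,184),f1=(83,86),f2=(124,81),f3=(85,306),f4=(124,312)).items(): print(n,wray(S14(*uv),8,o).round(1))
```

```text
bring [644.9 285.3   8. ]
gring [629.8  75.7   8. ]
sq1 [494.2  45.6   8. ]
sq2 [498.4 116.9   8. ]
sq3 [565.2  44.2   8. ]
sq4 [569.2 113.4   8. ]
f1 [494.8 -11.3   8. ]
f2 [496.1  25.9   8. ]
f3 [658.1 -21.8   8. ]
f4 [660.3  16.3   8. ]
```

jog_arm(steps=[1,-0.5,-1,0.4,0,0,0,1,-0.5,-1,0.4,0,0,0,1,-0.5,-1,0.4,0,0,0,1,-0.5,-1,0.4,0,0,0])

```text
time_s: 8.47
tcp_pos: [560.3, 89.4, 185.7]
tcp_rot: [-0.486, 0.514, -0.492, -0.508]
contact_force: [0.5, 0.3, 0.5]
finger_gap: 0.858
```

jog_arm(steps=[1,-0.3,-1,0,0,0,0,1,-0.3,-1,0,0,0,0,1,-0.3,-1,0,0,0,0])

```text
time_s: 8.72
tcp_pos: [524.5, -28.0, 184.9]
tcp_rot: [-0.486, 0.514, -0.492, -0.508]
contact_force: [0.7, -1.1, 0.4]
finger_gap: 0.997
```

jog_arm(steps=[1,0,-1,0,0,0,0,1,0,-1,0,0,0,0,1,0,-1,0,0,0,0])

```text
time_s: 8.97
tcp_pos: [523.6, -149.7, 183.9]
tcp_rot: [-0.486, 0.514, -0.492, -0.508]
contact_force: [1.0, 0.2, -0.2]
finger_gap: 1.001
```

jog_arm(steps=[1,-0.2,-1,0,0,0,-0.05,1,-0.2,-1,0,0,0,-0.05,1,-0.2,-1,0,0,0,-0.05])

```text
time_s: 9.22
tcp_pos: [498.8, -271.2, 182.6]
tcp_rot: [0.511, -0.488, 0.517, 0.484]
contact_force: [0.7, 0.4, 0.3]
finger_gap: 1.001
```

jog_arm(steps=[1,0,-1,0,0,0,-0.05,1,0,-1,0,0,0,-0.05,1,0,-1,0,0,0,-0.05])

```text
time_s: 9.47
tcp_pos: [498.0, -393.2, 181.1]
tcp_rot: [0.535, -0.46, 0.541, 0.458]
contact_force: [0.2, 0.4, 0.3]
finger_gap: 1.002
```

Run:
```python
from h import *
st()
```

```text
t9.47 [ 498.  -393.2  181.1] gap1.002 F [0.2 0.4 0.3] q [-0.7   0.23  1.76 -0.01  1.15 -2.11]
tool x [-0.004 -0.009 -1.   ] y [-0.988  0.157  0.003] jaw z [ 0.157  0.988 -0.009] yaw deg -9.0
```

jog_arm(steps=[1,0.4,-0.55,0,0,0,0,1,0.4,-0.55,0,0,0,0,1,0.4,-0.55,0,0,0,0,1,0.4,-0.55,0,0,0,0])

```text
time_s: 9.8
tcp_pos: [546.0, -460.1, 177.6]
tcp_rot: [0.535, -0.459, 0.541, 0.459]
contact_force: [-0.5, 0.2, 0.3]
finger_gap: 1.005
```

Run:
```python
from h import *
st();o=manip.get_obs()
cv2.imwrite("pics/w9.png",cv2.resize(manip.camera("wrist")[:,:,::-1],(784,588),interpolation=cv2.INTER_CUBIC))
for X in [(500,-464,88),(500,-464,0)]: print(wproj(X,o)*1.4)
```

```text
t9.80 [ 546.  -460.1  177.6] gap1.005 F [-0.5  0.2  0.3] q [-0.73  0.38  1.57 -0.01  1.19 -2.14]
tool x [-0.007 -0.006 -1.   ] y [-0.987  0.158  0.006] jaw z [ 0.158  0.987 -0.007] yaw deg -9.1
[370.5565751  209.34527217]
[376.42559778 195.226701  ]
```

View pics/w9.png

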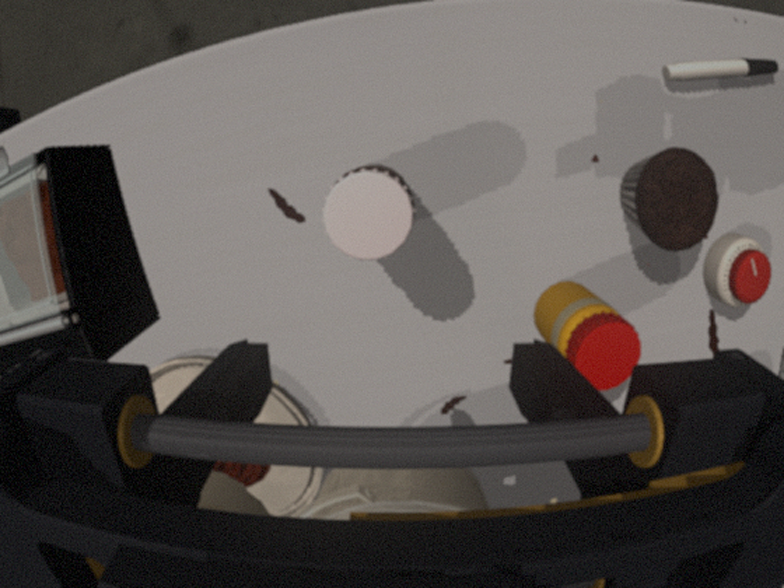

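Run:
```python
from h import *
o=manip.get_obs()
for n,uv,z in [("brown",(368,213),88),("yellow",(603,350),88),("timer",(750,276),43),("timerbase",(738,270),28),("pencap",(776,67),8),("pentail",(664,74),8)]: print(n,wray(S14(*uv),z,o).round(1))
```

```text
brown [ 501.2 -464.5   88. ]
yellow [ 603.3 -336.4   88. ]
timer [ 592.5 -171.2   43. ]
timerbase [ 591.2 -172.5   28. ]
pencap [416.8 -88.2   8. ]
pentail [ 429.7 -227.4    8. ]
```

jog_arm(steps=[1,-0.375,-0.037,-0.2,0,0,0,1,-0.375,-0.037,-0.5,0,0,0,1,-0.375,-0.037,-0.5,0,0,0,1,-0.375,-0.037,-0.5,0,0,0,1,-0.375,-0.037,-0.5,0,0,0])

```text
time_s: 10.27
tcp_pos: [501.3, -462.5, 119.7]
tcp_rot: [0.535, -0.459, 0.541, 0.459]
contact_force: [0.9, 0.3, 0.7]
finger_gap: 0.997
```

Run:
```python
from h import *
st();o=manip.get_obs()
cv2.imwrite("pics/w10.png",cv2.resize(manip.camera("wrist")[:,:,::-1],(784,588),interpolation=cv2.INTER_CUBIC))
```

```text
t10.27 [ 501.3 -462.5  119.7] gap0.997 F [0.9 0.3 0.7] q [-0.78  0.37  1.7  -0.01  1.08 -2.19]
tool x [-0.006 -0.006 -1.   ] y [-0.988  0.157  0.005] jaw z [ 0.157  0.988 -0.007] yaw deg -9.0
```

View pics/w10.png

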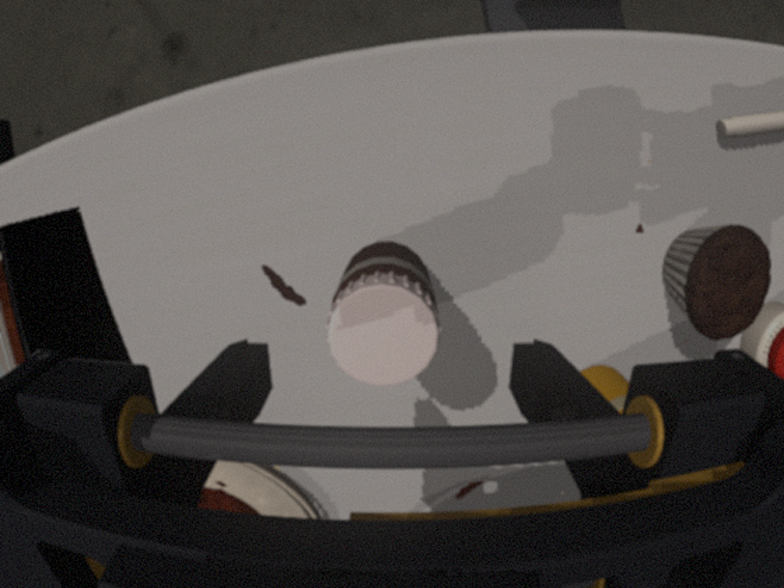

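Run:
```python
from h import *
o=manip.get_obs()
print(wray(S14(383,334),88,o).round(1))
```

```text
[ 503.2 -467.3   88. ]
```

jog_arm(steps=[1,0,-0.02,-0.1,0,0,0,1,0,-0.02,-0.4,0,0,0,1,0,-0.02,-0.7,0,0,0,1,0,-0.02,-0.73,0,0,0,1,0,-0.02,-0.73,0,0,0])

```text
time_s: 10.73
tcp_pos: [501.4, -464.1, 31.1]
tcp_rot: [0.534, -0.459, 0.541, 0.46]
contact_force: [0.2, -0.3, 0.4]
finger_gap: 1.001
```

Run:
```python
from h import *
st();o=manip.get_obs()
cv2.imwrite("pics/w11.png",cv2.resize(manip.camera("wrist")[:,:,::-1],(784,588),interpolation=cv2.INTER_CUBIC))
```

```text
t10.73 [ 501.4 -464.1   31.1] gap1.001 F [ 0.2 -0.3  0.4] q [-0.78  0.46  1.74 -0.01  0.94 -2.19]
tool x [-0.008 -0.004 -1.   ] y [-0.988  0.156  0.007] jaw z [ 0.156  0.988 -0.005] yaw deg -9.0
```

View pics/w11.png

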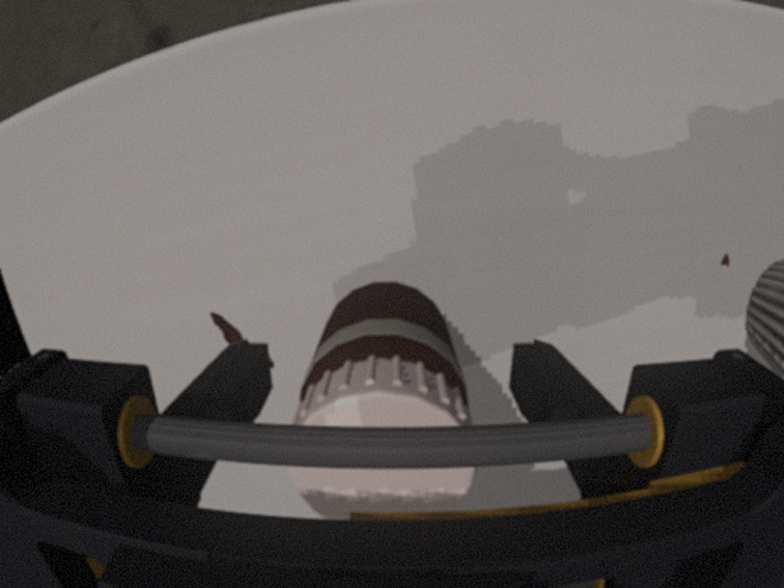

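jog_arm(steps=[1,0.01,-0.015,0,0,0,0,1,0.01,-0.015,0,0,0,0,0.4,0.01,-0.015,0,0,0,0,0.4,0.01,-0.015,0,0,0,0,0.4,0.01,-0.015,0,0,0,0])

```text
time_s: 11.2
tcp_pos: [504.5, -467.9, 34.8]
tcp_rot: [0.535, -0.461, 0.541, 0.458]
contact_force: [0.4, -0.0, 0.1]
finger_gap: 0.792
```

jog_arm(steps=[0.4,0,0,0,0,0,0,0.4,0,0,0,0,0,0,0.4,0,0,0.3,0,0,0,0.4,0,0,0.3,0,0,0,0.4,0,0,0.3,0,0,0])

```text
time_s: 11.62
tcp_pos: [505.9, -469.4, 73.0]
tcp_rot: [0.535, -0.463, 0.54, 0.456]
contact_force: [-0.4, 0.2, -1.1]
finger_gap: 0.566
```

Run:
```python
from h import *
st();o=manip.get_obs()
cv2.imwrite("pics/w12.png",cv2.resize(manip.camera("wrist")[:,:,::-1],(784,588),interpolation=cv2.INTER_CUBIC))
```

```text
t11.62 [ 505.9 -469.4   73. ] gap0.566 F [-0.4  0.2 -1.1] q [-0.78  0.42  1.72 -0.01  0.99 -2.19]
tool x [ 0.    -0.012 -1.   ] y [-0.988  0.156 -0.002] jaw z [ 0.156  0.988 -0.012] yaw deg -9.0
```

View pics/w12.png

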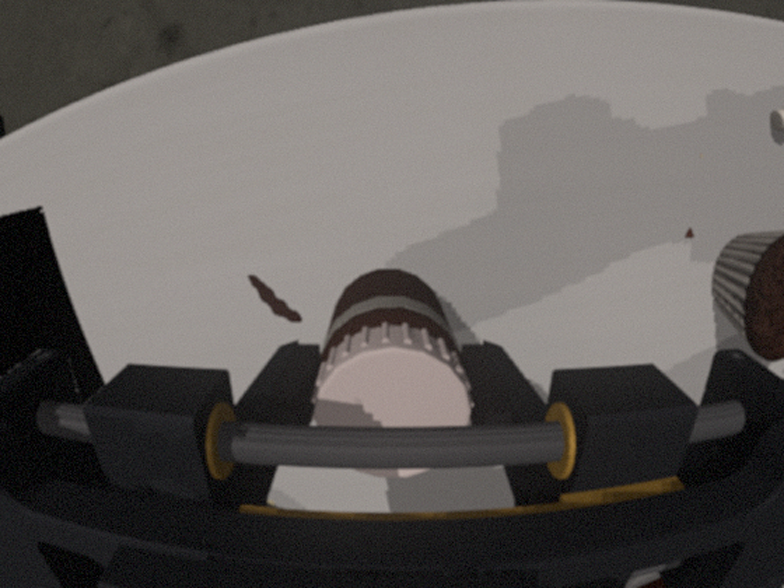

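jog_arm(steps=[0.4,0,0,0.2,0,0,0,0.4,0,0,0.6,0,0,0,0.4,0,0,0.6,0,0,0,0.4,0,0,0.6,0,0,0,0.4,0,0,0.6,0,0,0])

```text
time_s: 12.08
tcp_pos: [504.5, -468.0, 142.2]
tcp_rot: [0.535, -0.461, 0.54, 0.457]
contact_force: [-0.3, 0.5, -1.0]
finger_gap: 0.568
```

Run:
```python
from h import *
st();o=manip.get_obs()
cv2.imwrite("pics/w13.png",cv2.resize(manip.camera("wrist")[:,:,::-1],(784,588),interpolation=cv2.INTER_CUBIC))
for dz in (50,54,57,60): print(dz,wproj(o["tcp_pos"]+[0,0,dz],o)*1.4)
```

```text
t12.08 [ 504.5 -468.   142.2] gap0.568 F [-0.3  0.5 -1. ] q [-0.78  0.35  1.67 -0.01  1.11 -2.19]
tool x [-0.003 -0.009 -1.   ] y [-0.988  0.156  0.001] jaw z [ 0.156  0.988 -0.01 ] yaw deg -9.0
50 [390.5536192  449.53665505]
54 [390.43813207 458.88030548]
57 [390.34687012 466.22273312]
60 [390.25137038 473.86753386]
```

View pics/w13.png

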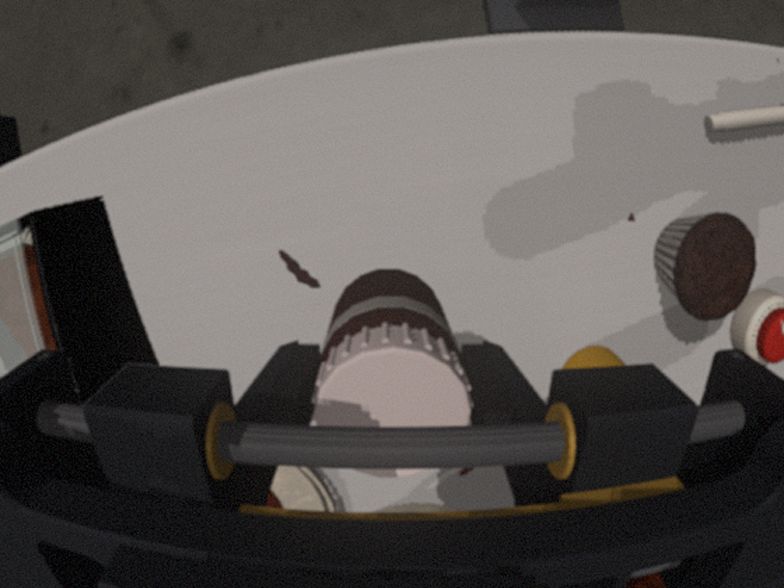

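Run:
```python
from h import *
from scipy.optimize import least_squares
o=manip.get_obs();R=Rt(o)
pts=np.array([(393,347),(393,475),(313,400),(473,400)])
def f(p,out=0):
    c=o["tcp_pos"]+R@np.array([-p[0],p[1],p[2]])
    a=np.linspace(0,2*np.pi,120);P=np.array([wproj(c+R@np.array([0,24*np.cos(t),24*np.sin(t)]),o)*1.4 for t in a])
    return [P[:,1].min()-347,P[:,1].max()-475,P[:,0].min()-313,P[:,0].max()-473]
r=least_squares(f,[50,0,0]);print(r.x,r.fun)
```

```text
[29.07722096 -3.36079566  0.33538475] [-1.40416065  1.73425029  1.29919229 -1.30551659]
```

Run:
```python
from h import *
o=manip.get_obs();R=Rt(o)
for dz in (29,35,41,45,50,57):
  for oy in (-3,0):
    c=lambda h:o["tcp_pos"]+R@np.array([-h,oy,0])
    def circ(h,r):
        P=np.array([wproj(c(h)+R@np.array([0,r*np.cos(t),r*np.sin(t)]),o)*1.4 for t in np.linspace(0,6.28,90)]);return P.min(0).round(0),P.max(0).round(0)
    print(dz,oy,"lid",*circ(dz,24),"foot",*circ(dz-88,26))
cv2.imwrite("pics/s1.png",cv2.resize(manip.camera("scene")[100:340,200:480,::-1],None,fx=2.5,fy=2.5,interpolation=cv2.INTER_CUBIC))
```

```text
29 -3 lid [313. 344.] [471. 476.] foot [337. 263.] [445. 364.]
29 0 lid [312. 334.] [471. 469.] foot [337. 257.] [445. 359.]
35 -3 lid [310. 353.] [474. 488.] foot [336. 266.] [446. 370.]Traceback (most recent call last):
  File "<stdin>", line 8, in <module>
  File "<stdin>", line 7, in circ
  File "h.py", line 27, in wproj
    p=manip.camera_params("wrist");K=p["camera_matrix"];T=p["tool_from_camera"];R=Rt(o)
ValueError: time passes only in moves, steps and waits
```

```bash
cat >> h.py <<'E'
import pickle,os
_real=manip
class M:
    def __getattr__(s,k): return getattr(_real,k)
    def camera_params(s,n):
        if not os.path.exists("cp.pkl"): pickle.dump({k:_real.camera_params(k) for k in("scene","top","wrist")},open("cp.pkl","wb"))
        if not hasattr(s,"_c"): s._c=pickle.load(open("cp.pkl","rb"))
        return s._c[n]
manip=M()
def wpic(name):
    o=manip.get_obs();cv2.imwrite("pics/%s.png"%name,cv2.resize(manip.camera("wrist")[:,:,::-1],(784,588),interpolation=cv2.INTER_CUBIC));pickle.dump(o,open("o_%s.pkl"%name,"wb"));return o
def spic(name,y0=100,y1=340,x0=200,x1=480,f=2.5,cam="scene"):
    cv2.imwrite("pics/%s.png"%name,cv2.resize(manip.camera(cam)[y0:y1,x0:x1,::-1],None,fx=f,fy=f,interpolation=cv2.INTER_CUBIC))
E
python3 -c "
from h import *
spic('s1');st();manip.camera_params('top')"
```

```text
t12.18 [ 503.4 -466.9  140.1] gap0.567 F [-0.1  0.4 -1.3] q [-0.78  0.36  1.67 -0.01  1.11 -2.19]
tool x [-0.006 -0.006 -1.   ] y [-0.988  0.156  0.005] jaw z [ 0.156  0.988 -0.007] yaw deg -9.0
```

View pics/s1.png

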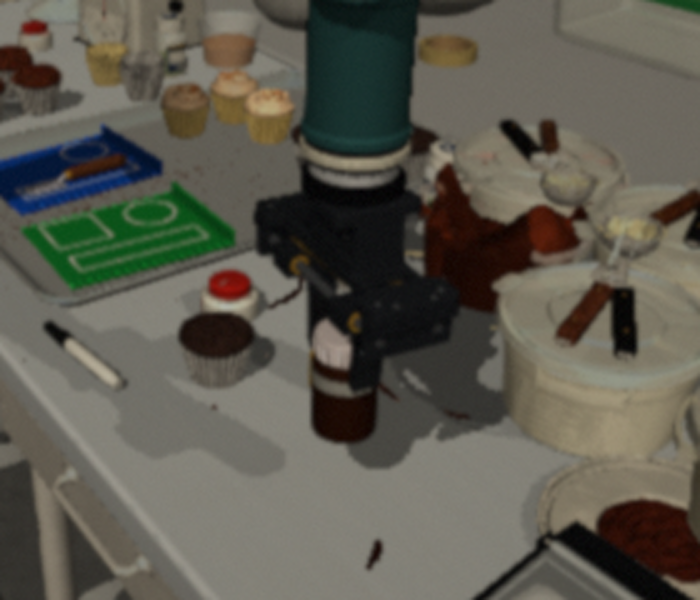

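jog_arm(steps=[0.4,0,1,0.5,0,0,0,0.4,0,1,0.5,0,0,0,0.4,0,1,0.5,0,0,0,0.4,0,1,0.5,0,0,0])

```text
time_s: 12.52
tcp_pos: [503.2, -342.2, 200.1]
tcp_rot: [0.535, -0.459, 0.54, 0.461]
contact_force: [0.6, -0.9, -1.6]
finger_gap: 0.57
```

jog_arm(steps=[0.4,0,1,0,0,0,0,0.4,0,1,0,0,0,0,0.4,0,1,0,0,0,0])

```text
time_s: 12.77
tcp_pos: [501.9, -220.6, 197.9]
tcp_rot: [0.535, -0.458, 0.54, 0.461]
contact_force: [0.3, 0.5, -1.3]
finger_gap: 0.567
```

jog_arm(steps=[0.4,0.2,1,0,0,0,0.05,0.4,0.2,1,0,0,0,0.05,0.4,0.2,1,0,0,0,0.05])

```text
time_s: 13.02
tcp_pos: [524.6, -98.7, 195.6]
tcp_rot: [0.51, -0.483, 0.517, 0.488]
contact_force: [0.2, -0.9, -1.4]
finger_gap: 0.565
```

jog_arm(steps=[0.4,0.3,1,0,0,0,0.04,0.4,0.3,1,0,0,0,0.04,0.4,0.3,1,0,0,0,0.04])

```text
time_s: 13.27
tcp_pos: [559.0, 21.3, 193.3]
tcp_rot: [0.489, -0.503, 0.499, 0.509]
contact_force: [1.6, -0.2, -1.9]
finger_gap: 0.568
```

jog_arm(steps=[0.4,0.3,1,0,0,0,0,0.4,0.3,1,0,0,0,0,0.4,0.3,1,0,0,0,0])

```text
time_s: 13.52
tcp_pos: [593.7, 141.3, 190.7]
tcp_rot: [0.488, -0.502, 0.5, 0.51]
contact_force: [0.8, -0.6, -0.5]
finger_gap: 0.562
```

jog_arm(steps=[0.4,0.3,0.9,0,0,0,0,0.4,0.3,0.9,0,0,0,0,0.4,0.3,0.9,0,0,0,0])

```text
time_s: 13.77
tcp_pos: [629.1, 252.1, 187.5]
tcp_rot: [0.487, -0.502, 0.5, 0.511]
contact_force: [-0.1, -0.2, -1.7]
finger_gap: 0.566
```

Run:
```python
from h import *
wpic("w14");st()
```

```text
t13.82 [630.4 257.2 187.4] gap0.569 F [ 2.8  4.4 -1.4] q [ 0.35  0.32  1.63  0.01  1.21 -1.25]
tool x [-0.02 -0.   -1.  ] y [-0.999 -0.027  0.02 ] jaw z [-0.027  1.     0.   ] yaw deg 1.6
```

View pics/w14.png

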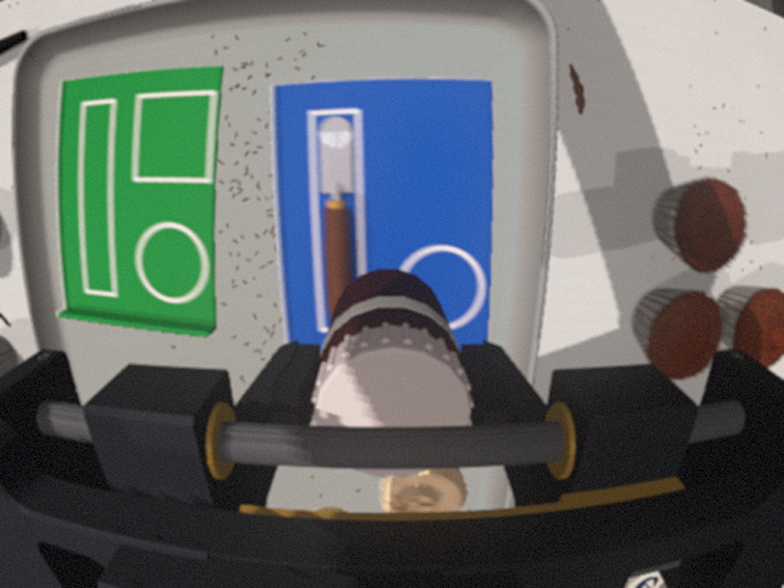

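Run:
```python
from h import *
o=pickle.load(open("o_w14.pkl","rb"))
print(wray(S14(443,287),8,o))
```

```text
[648.62633007 291.04791862   8.        ]
```

jog_arm(steps=[0.4,0.11,0.25,-0.3,0,0,0,0.4,0.11,0.25,-0.5,0,0,0,0.4,0.11,0.25,-0.5,0,0,0,0.4,0.11,0.25,-0.5,0,0,0,0.4,0.11,0.25,-0.5,0,0,0])

```text
time_s: 14.23
tcp_pos: [643.0, 286.1, 126.3]
tcp_rot: [0.487, -0.501, 0.499, 0.512]
contact_force: [0.8, -0.5, -1.5]
finger_gap: 0.57
```

Run:
```python
from h import *
wpic("w15");st()
```

```text
t14.28 [644.1 286.3 128.1] gap0.574 F [-0.2 -0.2 -1.1] q [ 0.38  0.41  1.62  0.01  1.13 -1.22]
tool x [-0.02  -0.001 -1.   ] y [-0.999 -0.027  0.02 ] jaw z [-0.027  1.     0.   ] yaw deg 1.5
```

View pics/w15.png

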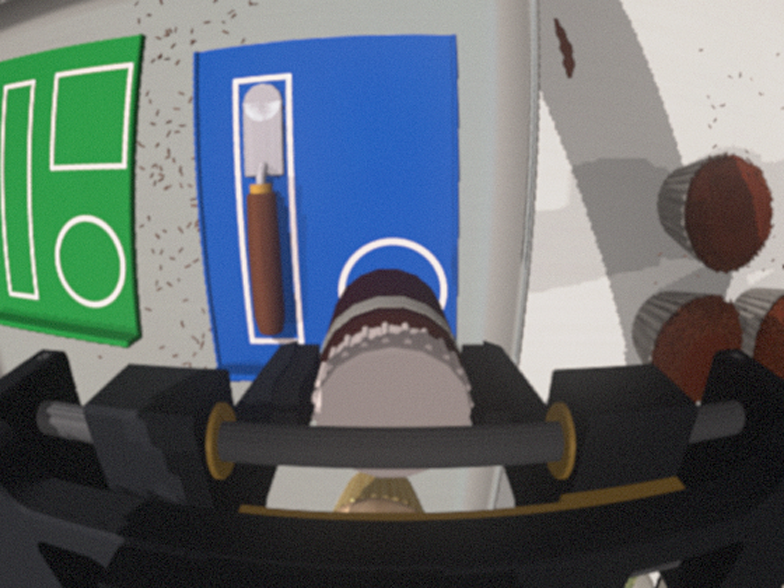

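Run:
```python
from h import *
o=pickle.load(open("o_w15.pkl","rb"))
for uv in [(392,239),(338,290),(447,290)]: print(wray(S14(*uv),8,o))
for d in (45,50,57):
  print(d, wproj(o["tcp_pos"]+[3+d*-.02-26,0,-d],o)*1.4)
```

```text
[617.13529701 285.88159763   8.        ]
[649.3328303  253.82046073   8.        ]
[647.56798766 320.31444378   8.        ]
45 [392.73655834 270.63657254]
50 [392.67665976 267.82847305]
57 [392.59733517 264.1152424 ]
```

jog_arm(steps=[0.4,0.017,0.01,-0.2,0,-0.009,0,0.4,0.017,0.01,-0.4,0,-0.009,0,0.4,0.017,0.01,-0.4,0,-0.009,0,0.4,0.017,0.01,-0.4,0,-0.009,0,0.4,0.017,0.01,-0.4,0,-0.009,0])

```text
time_s: 14.7
tcp_pos: [647.4, 287.2, 82.6]
tcp_rot: [-0.494, 0.507, -0.493, -0.506]
contact_force: [1.0, 0.2, -1.5]
finger_gap: 0.569
```

Run:
```python
from h import *
wpic("w16");st()
```

```text
t14.75 [647.8 287.6  83. ] gap0.568 F [ 0.2 -0.2 -1.3] q [ 0.38  0.45  1.66  0.    1.03 -1.21]
tool x [ 0.002  0.001 -1.   ] y [-1.    -0.026 -0.002] jaw z [-0.026  1.     0.001] yaw deg 1.5
```

View pics/w16.png

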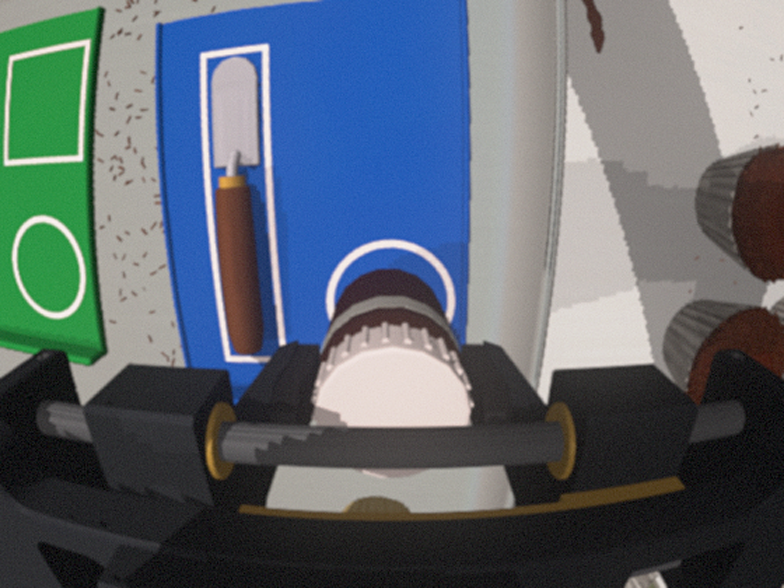

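Run:
```python
from h import *
o=pickle.load(open("o_w16.pkl","rb"))
for uv,z in [((391,239),8),((328,300),8),((455,300),8),((390,269),83-44),((390,269),83-50),((390,269),83-57)]: print(wray(S14(*uv),z,o))
```

```text
[615.94790808 286.41005941   8.        ]
[648.39786608 254.86947398   8.        ]
[646.7869884  320.13720083   8.        ]
[623.2271533  286.05977074  39.        ]
[624.77582907 286.1068317   33.        ]
[626.58261746 286.16173617  26.        ]
```

jog_arm(steps=[0.4,-0.017,0.005,-0.13,0,0,0,0.4,-0.017,0.005,-0.13,0,0,0,0.4,-0.017,0.005,-0.13,0,0,0])

```text
time_s: 15.0
tcp_pos: [646.0, 288.2, 68.5]
tcp_rot: [-0.494, 0.507, -0.493, -0.506]
contact_force: [-0.3, -0.6, -1.9]
finger_gap: 0.567
```

jog_arm(steps=[0.4,0,0,-0.04,0,0,0,0.4,0,0,-0.04,0,0,0])

```text
time_s: 15.17
tcp_pos: [647.7, 288.6, 65.7]
tcp_rot: [-0.496, 0.507, -0.491, -0.505]
contact_force: [1.1, -1.2, 2.5]
finger_gap: 0.571
```

jog_arm(steps=[0.4,0,0,-0.03,0,0,0,0.4,0,0,-0.03,0,0,0])

```text
time_s: 15.33
tcp_pos: [649.3, 288.7, 65.6]
tcp_rot: [-0.496, 0.508, -0.49, -0.505]
contact_force: [-3.1, -3.2, 10.4]
finger_gap: 0.569
```

Run:
```python
from h import *
wpic("w17");st()
```

```text
t15.38 [649.2 288.7  65.6] gap0.570 F [-3.5 -2.6 10. ] q [ 0.38  0.46  1.67 -0.    1.   -1.21]
tool x [ 0.009  0.003 -1.   ] y [-1.    -0.026 -0.009] jaw z [-0.026  1.     0.003] yaw deg 1.5
```

View pics/w17.png

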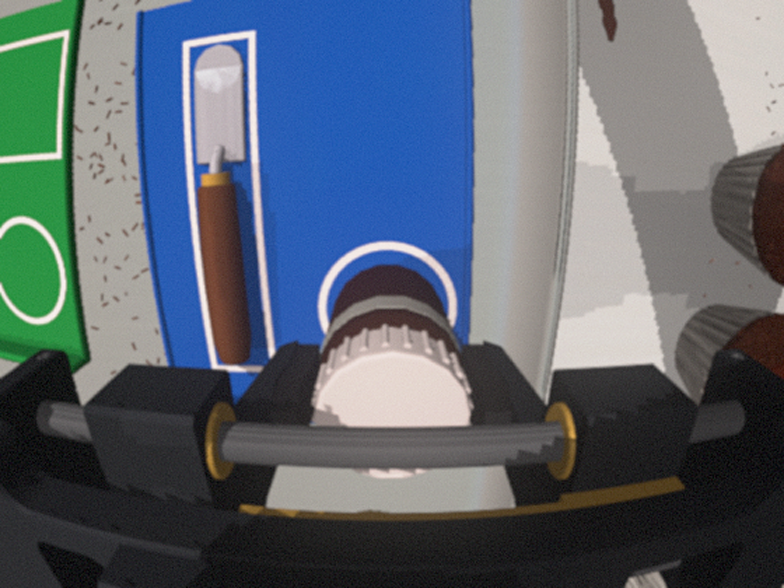

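Run:
```python
from h import *
o=pickle.load(open("o_w17.pkl","rb"))
for uv,z in [((389,242),8),((320,300),8),((457,300),8),((387,265),8),((387,268),10)]: print(wray(S14(*uv),z,o))
```

```text
[616.51943876 286.95659009   8.        ]
[645.19529361 254.89092338   8.        ]
[643.606214  319.9434535   8.       ]
[627.34935226 286.30595127   8.        ]
[628.2492119  286.33328049  10.        ]
```

jog_arm(steps=[0.4,-0.02,0,0.05,0,0.004,0,0.4,-0.03,0,0.05,0,0.004,0,0.4,-0.03,0,0.05,0,0.004,0,0.4,-0.03,0,0.05,0,0.004,0])

```text
time_s: 15.72
tcp_pos: [645.2, 288.7, 71.2]
tcp_rot: [0.494, -0.506, 0.493, 0.507]
contact_force: [-0.0, -1.2, -1.7]
finger_gap: 0.568
```

Run:
```python
from h import *
st()
```

```text
t15.72 [645.2 288.7  71.2] gap0.568 F [-0.  -1.2 -1.7] q [ 0.38  0.46  1.67  0.    1.01 -1.21]
tool x [ 0.     0.003 -1.   ] y [-1.    -0.026 -0.001] jaw z [-0.026  1.     0.003] yaw deg 1.5
```

jog_arm(steps=[0.4,0,0,-0.042,0,0,0,0.4,0,0,-0.042,0,0,0,0.4,0,0,-0.042,0,0,0])

```text
time_s: 15.97
tcp_pos: [645.3, 288.7, 65.7]
tcp_rot: [0.494, -0.506, 0.493, 0.507]
contact_force: [0.2, 0.2, -0.6]
finger_gap: 0.566
```

Run:
```python
from h import *
st()
```

```text
t15.97 [645.3 288.7  65.7] gap0.566 F [ 0.2  0.2 -0.6] q [ 0.38  0.46  1.67  0.    1.   -1.21]
tool x [ 0.     0.003 -1.   ] y [-1.    -0.026 -0.   ] jaw z [-0.026  1.     0.003] yaw deg 1.5
```

Nearly touching; settle a hair lower, then open.

jog_arm(steps=[0.4,0,0,-0.008,0,0,0,0.4,0,0,-0.008,0,0,0,0.8,0,0,-0.008,0,0,0,0.8,0,0,-0.008,0,0,0,0.8,0,0,-0.008,0,0,0])

```text
time_s: 16.38
tcp_pos: [644.7, 288.6, 64.1]
tcp_rot: [0.494, -0.506, 0.493, 0.507]
contact_force: [-0.7, 0.5, 0.0]
finger_gap: 0.773
```

jog_arm(steps=[0.85,0,0,0,0,0,0,0.85,0,0,0.2,0,0,0,0.85,0,0,0.6,0,0,0,0.85,0,0,1,0,0,0,0.85,0,0,1,0,0,0])

```text
time_s: 16.8
tcp_pos: [647.7, 290.1, 191.5]
tcp_rot: [-0.497, 0.507, -0.49, -0.506]
contact_force: [0.5, 0.3, 0.7]
finger_gap: 0.855
```

jog_arm(steps=[0.85,0,0,0.15,0,0,0,1,0.1,-0.7,0.15,0,0,0,1,0.1,-0.7,0.15,0,0,0,1,0.1,-0.7,0.15,0,0,0])

```text
time_s: 17.13
tcp_pos: [660.8, 200.3, 210.0]
tcp_rot: [-0.497, 0.507, -0.491, -0.504]
contact_force: [-0.1, 0.2, -1.1]
finger_gap: 0.998
```

Run:
```python
from h import *
wpic("w18");st()
```

```text
t17.18 [660.1 202.6 209.4] gap0.995 F [-0.3  1.   0.2] q [ 0.26  0.3   1.61  0.    1.22 -1.33]
tool x [ 0.008  0.005 -1.   ] y [-1.    -0.022 -0.008] jaw z [-0.022  1.     0.005] yaw deg 1.3
```

View pics/w18.png

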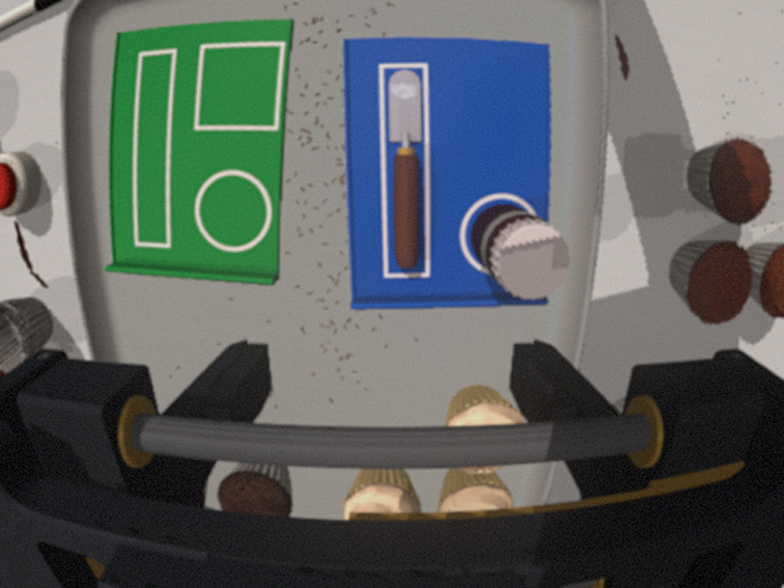

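Run:
```python
from h import *
o=pickle.load(open("o_w18.pkl","rb"))
for n,uv,z in [("ringfront",(499,194),8),("footfront",(499,203),9),("ringleft",(460,231),8),("footleft",(471,231),9),("lid",(529,260),96)]: print(n,wray(S14(*uv),z,o).round(1))
c=np.array([649.5,287,0])
for n,r,z in (("ring",33,8),("foot",26,8),("lid",24,96)):
    P=np.array([wproj(c+[r*np.cos(t),r*np.sin(t),z],o)*1.4 for t in np.linspace(0,6.28,90)]);print(n,P.min(0).round(),P.max(0).round())
```

```text
ringfront [616.8 284.    8. ]
footfront [623.8 284.2   9. ]
ringleft [647.3 254.6   8. ]
footleft [646.8 263.2   9. ]
lid [648. 284.  96.]
ring [459. 194.] [539. 275.]
foot [468. 202.] [531. 267.]
lid [495. 223.] [569. 300.]
```

jog_arm(steps=[0.5,-0.6,-1,0,0,0,-0.25,0.5,-0.6,-1,0,0,0,-0.25,0.5,-0.6,-1,0,0,0,-0.25,0.5,-0.6,-1,0,0,0,-0.25])

```text
time_s: 17.52
tcp_pos: [585.2, 80.3, 208.1]
tcp_rot: [0.606, -0.368, 0.603, 0.365]
contact_force: [0.4, -0.7, -0.3]
finger_gap: 0.721
```

jog_arm(steps=[0.5,-0.7,-1,0,0,0,-0.25,0.5,-0.7,-1,0,0,0,-0.25,0.5,-0.7,-1,0,0,0,-0.25,0.5,-0.7,-1,0,0,0,-0.25])

```text
time_s: 17.85
tcp_pos: [498.6, -40.9, 207.2]
tcp_rot: [0.677, -0.207, 0.676, 0.204]
contact_force: [-0.2, 0.4, -0.4]
finger_gap: 0.5
```

jog_arm(steps=[0.5,-0.6,-0.6,-0.3,0,0,-0.25,0.5,-0.6,-0.6,-0.3,0,0,-0.25,0.5,-0.6,-0.6,-0.3,0,0,-0.25,0.5,-0.6,-0.6,-0.3,0,0,-0.25,0.5,-0.6,-0.6,-0.3,0,0,-0.25])

```text
time_s: 18.27
tcp_pos: [425.0, -112.8, 170.0]
tcp_rot: [0.706, -0.031, 0.707, 0.029]
contact_force: [1.4, 0.1, 0.1]
finger_gap: 0.503
```

Run:
```python
from h import *
wpic("w19");st()
```

```text
t18.32 [ 426.3 -112.6  170.8] gap0.498 F [-0.1  1.2  0.2] q [-0.31 -0.14  2.16 -0.    1.12 -0.4 ]
tool x [ 0.001 -0.004 -1.   ] y [-0.091  0.996 -0.004] jaw z [0.996 0.091 0.001] yaw deg -84.8
```

View pics/w19.png

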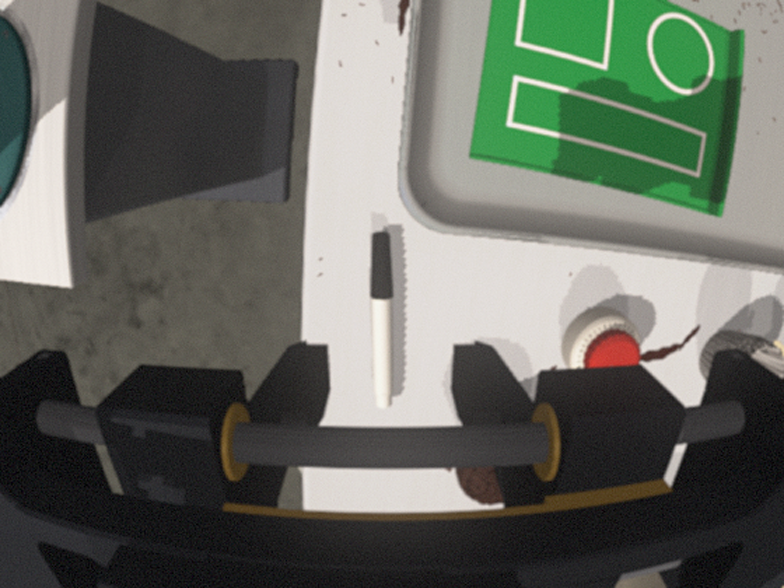

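Run:
```python
from h import *
o=pickle.load(open("o_w19.pkl","rb"))
for n,uv,z in [("cap",(381,233),8),("tail",(383.5,406),8),("knob",(612,356),43),("base",(601,345),20)]: print(n,wray(S14(*uv),z,o).round(1))
```

```text
cap [416.7 -94.8   8. ]
tail [ 429.2 -230.8    8. ]
knob [ 589.7 -160.7   43. ]
base [ 591.4 -161.9   20. ]
```

jog_arm(steps=[0.5,-0.025,-0.42,-0.9,0,0,0,0.5,-0.025,-0.42,-0.9,0,0,0,0.5,-0.025,-0.42,-0.9,0,0,0,0.5,-0.025,-0.42,-0.9,0,0,0,0.5,-0.025,-0.42,-0.9,0,0,0])

```text
time_s: 18.73
tcp_pos: [422.4, -161.9, 61.2]
tcp_rot: [0.705, -0.034, 0.708, 0.033]
contact_force: [0.8, 0.6, 1.0]
finger_gap: 0.497
```

Run:
```python
from h import *
wpic("w20");st()
```

```text
t18.78 [ 424.1 -162.3   63. ] gap0.501 F [0.6 0.7 1.2] q [-0.42  0.03  2.23 -0.    0.88 -0.51]
tool x [ 0.    -0.003 -1.   ] y [-0.093  0.996 -0.003] jaw z [0.996 0.093 0.   ] yaw deg -84.6
```

View pics/w20.png

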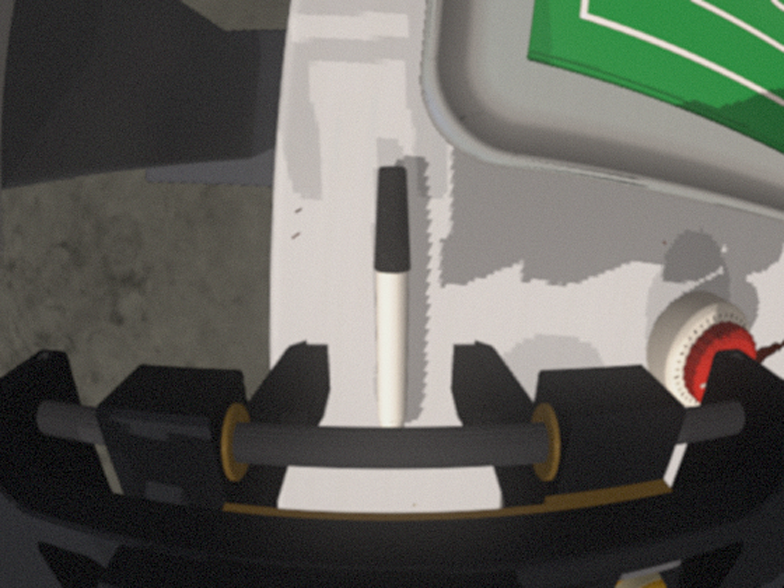

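jog_arm(steps=[0.5,0,0,-0.25,0,0,0,0.5,0,0,-0.45,0,0,0,0.5,0,0,-0.49,0,0,0,0.5,0,0,-0.49,0,0,0,0.5,0,0,-0.49,0,0,0])

```text
time_s: 19.2
tcp_pos: [425.8, -162.3, 6.1]
tcp_rot: [0.707, -0.035, 0.705, 0.032]
contact_force: [-0.0, 0.5, -0.6]
finger_gap: 0.497
```

Run:
```python
from h import *
st()
```

```text
t19.20 [ 425.8 -162.3    6.1] gap0.497 F [-0.   0.5 -0.6] q [-0.42  0.13  2.26 -0.    0.75 -0.51]
tool x [ 0.003 -0.004 -1.   ] y [-0.095  0.995 -0.004] jaw z [0.995 0.095 0.003] yaw deg -84.6
```

Lower 3 mm, centre x by −2, close fully before lifting.

jog_arm(steps=[0.5,-0.018,0,-0.028,0,0,0,0.5,-0.018,0,-0.028,0,0,0,0,-0.018,0,-0.028,0,0,0,0,-0.018,0,-0.028,0,0,0,0,-0.018,0,-0.028,0,0,0])

```text
time_s: 19.62
tcp_pos: [424.0, -162.5, 3.2]
tcp_rot: [0.708, -0.035, 0.705, 0.032]
contact_force: [1.1, -0.5, 0.0]
finger_gap: 0.297
```

jog_arm(steps=[0,0,0,0,0,0,0,0,0,0,0,0,0,0,0,0,0,0,0,0,0])

```text
time_s: 19.87
tcp_pos: [424.0, -162.7, 3.5]
tcp_rot: [0.708, -0.035, 0.705, 0.032]
contact_force: [0.1, 0.1, 2.8]
finger_gap: 0.162
```

jog_arm(steps=[0,0,0,0,0,0,0,0,0,0,0.4,0,0,0,0,0,0,0.8,0,0,0,0,0,0,0.8,0,0,0,0,0,0,0.8,0,0,0])

```text
time_s: 20.28
tcp_pos: [427.5, -164.2, 103.7]
tcp_rot: [0.71, -0.037, 0.702, 0.03]
contact_force: [-0.0, 0.2, -0.6]
finger_gap: 0.167
```

Run:
```python
from h import *
wpic("w21");st()
```

```text
t20.33 [ 425.7 -163.4  101.3] gap0.163 F [-0.2 -0.3 -0.9] q [-0.42 -0.03  2.2  -0.    0.96 -0.51]
tool x [ 0.008 -0.006 -1.   ] y [-0.095  0.995 -0.007] jaw z [0.995 0.095 0.008] yaw deg -84.6
```

View pics/w21.png

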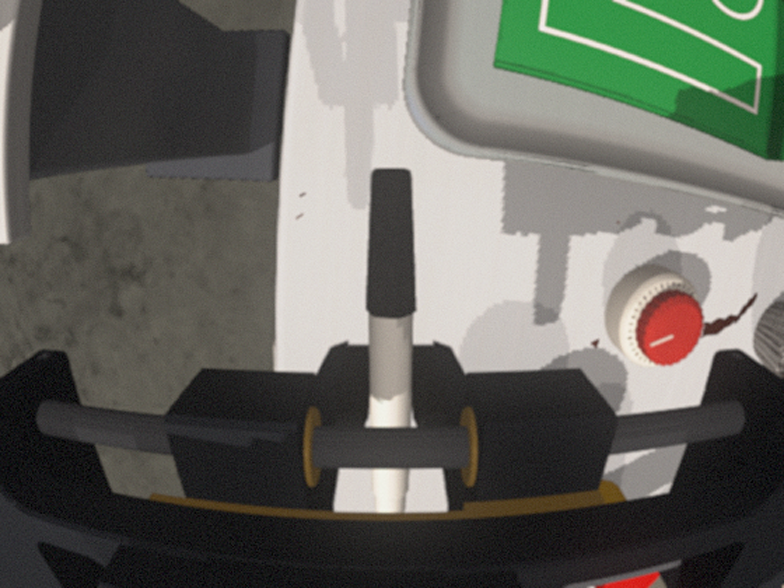

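Run:
```python
from h import *
o=pickle.load(open("o_w21.pkl","rb"))
for h in (4,6,8):
    X=wray(S14(391,171),o["tcp_pos"][2]+h,o);print(h,Rt(o).T@(X-o["tcp_pos"]))
for n,uv,z in [("knob",(670,327),43),("base",(650,317),20)]: print(n,wray(S14(*uv),z,o).round(1))
```

```text
4 [-4.62610888 67.83458738 -0.27998524]
6 [-6.6270502  67.90757627 -0.28592913]
8 [-8.62799151 67.98056517 -0.29187301]
knob [ 587.6 -163.1   43. ]
base [ 588.1 -165.6   20. ]
```

jog_arm(steps=[0,0.4,1,0.4,0,0,0.25,0,0.4,1,0.4,0,0,0.25,0,0.4,1,0.4,0,0,0.25,0,0.4,1,0.4,0,0,0.25])

```text
time_s: 20.67
tcp_pos: [474.9, -40.0, 149.4]
tcp_rot: [0.679, -0.211, 0.672, 0.209]
contact_force: [0.6, -0.8, 0.2]
finger_gap: 0.164
```

jog_arm(steps=[0,0.7,0.4,0,0,0,0.25,0,0.7,0.4,0,0,0,0.25,0,0.7,0.4,0,0,0,0.25,0,0.7,0.4,0,0,0,0.25])

```text
time_s: 21.0
tcp_pos: [560.8, 10.2, 146.9]
tcp_rot: [0.606, -0.37, 0.599, 0.371]
contact_force: [0.5, -0.3, 0.2]
finger_gap: 0.165
```

Run:
```python
from h import *
st()
```

```text
t21.00 [560.8  10.2 146.9] gap0.165 F [ 0.5 -0.3  0.2] q [-0.03  0.12  1.95  0.01  1.06 -1.14]
tool x [ 0.008  0.006 -1.   ] y [-0.893  0.451 -0.005] jaw z [0.45  0.893 0.009] yaw deg -26.8
```

jog_arm(steps=[0,0.14,-0.065,-0.2,0,0,0.207,0,0.14,-0.065,-0.5,0,0,0.207,0,0.14,-0.065,-0.75,0,0,0.207,0,0.14,-0.065,-0.75,0,0,0.207,0,0.14,-0.065,-0.75,0,0,0.207])

```text
time_s: 21.42
tcp_pos: [573.0, 2.6, 51.1]
tcp_rot: [0.514, -0.483, 0.512, 0.49]
contact_force: [0.2, -0.5, -0.3]
finger_gap: 0.161
```

Run:
```python
from h import *
wpic("w22");st()
```

```text
t21.47 [574.9   2.5  53.3] gap0.163 F [-0.1 -0.5  0.6] q [-0.04  0.26  1.98  0.01  0.9  -1.57]
tool x [-0.001  0.009 -1.   ] y [-0.998  0.055  0.002] jaw z [0.055 0.998 0.009] yaw deg -3.1
```

View pics/w22.png

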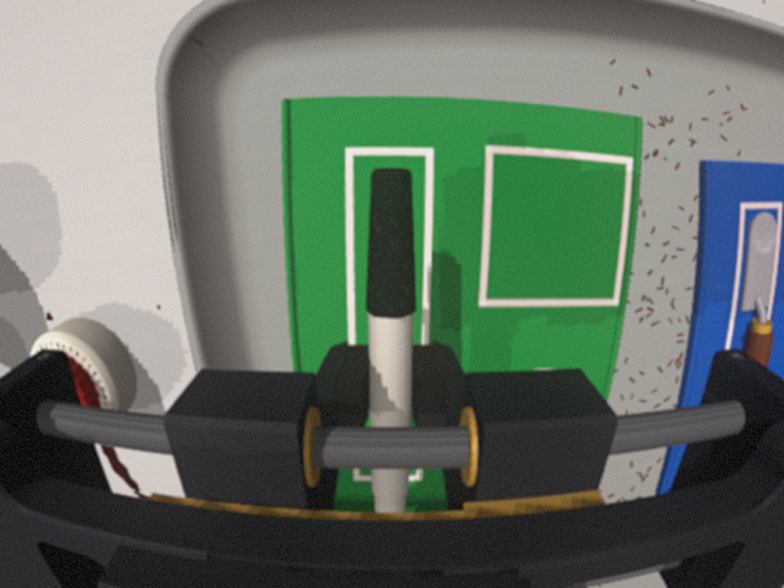

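Run:
```python
from h import *
o=pickle.load(open("o_w22.pkl","rb"))
for n,uv in dict(nL=(345,147),nR=(435,148),n=(390,148),far=(388,479),L=(348,340),R=(430,340),s1=(486,147),s2=(634,157),s3=(478,305),s4=(619,305)).items(): print(n,wray(S14(*uv),8,o).round(1))
st()
```

```text
nL [495.5 -12.    8. ]
nR [497.9  24.9   8. ]
n [497.1   6.4   8. ]
far [662.7  -3.4   8. ]
L [580.4 -17.    8. ]
R [582.5  20.    8. ]
s1 [498.   46.5   8. ]
s2 [501.  117.7   8. ]
s3 [567.  42.   8.]
s4 [571.8 113.5   8. ]
t21.47 [574.9   2.5  53.3] gap0.163 F [-0.1 -0.5  0.6] q [-0.04  0.26  1.98  0.01  0.9  -1.57]
tool x [-0.001  0.009 -1.   ] y [-0.998  0.055  0.002] jaw z [0.055 0.998 0.009] yaw deg -3.1
```

jog_arm(steps=[0,0.04,-0.008,-0.15,0,0,0,0,0.04,-0.008,-0.33,0,0,0,0,0.04,-0.008,-0.33,0,0,0,0,0.04,-0.008,-0.33,0,0,0,0,0.04,-0.008,-0.33,0,0,0])

```text
time_s: 21.88
tcp_pos: [580.1, 1.5, 14.6]
tcp_rot: [0.516, -0.483, 0.512, 0.488]
contact_force: [-0.5, 0.5, -0.8]
finger_gap: 0.167
```

Run:
```python
from h import *
wpic("w23");st()
```

```text
t21.93 [580.4   1.5  14.9] gap0.167 F [-0.6 -1.   1.4] q [-0.05  0.32  1.99  0.01  0.83 -1.57]
tool x [ 0.     0.009 -1.   ] y [-0.998  0.055  0.   ] jaw z [0.055 0.998 0.009] yaw deg -3.2
```

View pics/w23.png

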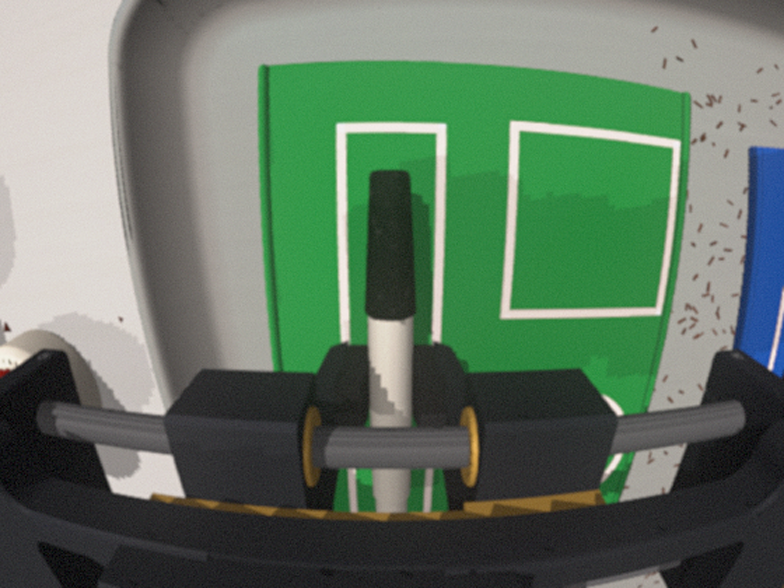

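jog_arm(steps=[0,0,0,-0.028,0,0,0,0,0,0,-0.028,0,0,0,0,0,0,-0.028,0,0,0,0.38,0,0,-0.028,0,0,0,0.38,0,0,-0.028,0,0,0])

```text
time_s: 22.35
tcp_pos: [580.6, 1.5, 11.9]
tcp_rot: [0.516, -0.484, 0.511, 0.488]
contact_force: [0.1, 0.2, 1.0]
finger_gap: 0.294
```

jog_arm(steps=[0.38,0,0,0,0,0,0,0.38,0,0,0,0,0,0,0.38,0,0,0.3,0,0,0,0.6,0,0,0.9,0,0,0,0.6,0,0,0.9,0,0,0])

```text
time_s: 22.77
tcp_pos: [580.9, 1.5, 121.9]
tcp_rot: [0.516, -0.484, 0.511, 0.488]
contact_force: [1.2, 1.0, 0.1]
finger_gap: 0.508
```

Run:
```python
from h import *
wpic("w24");st()
```

```text
t22.82 [585.5   1.3 129.1] gap0.550 F [ 1.7 -0.2  3.1] q [-0.05  0.18  1.92  0.01  1.03 -1.57]
tool x [ 0.012  0.009 -1.   ] y [-0.998  0.055 -0.012] jaw z [0.055 0.998 0.009] yaw deg -3.2
```

View pics/w24.png

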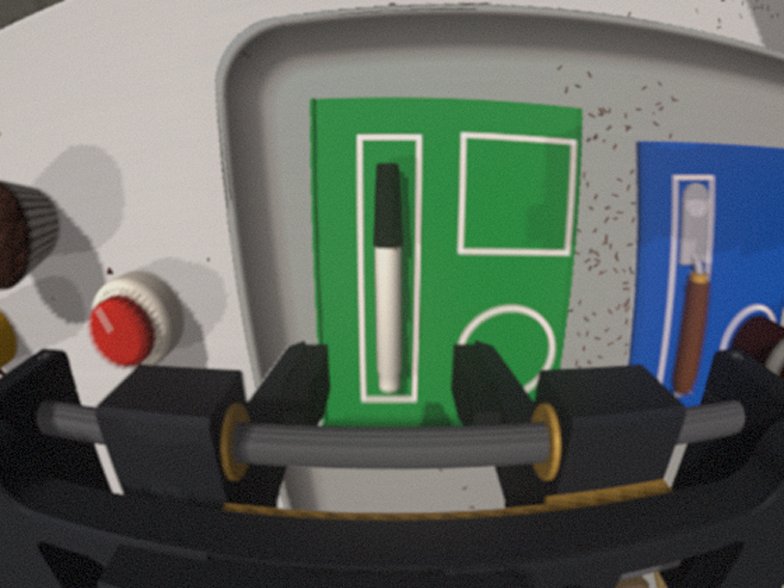

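Run:
```python
from h import *
o=pickle.load(open("o_w24.pkl","rb"))
for n,uv,z in [("n",(390,134),8),("far",(388,402),8),("cap",(388,164),12),("tail",(389,392),18),("tail",(389,392),22)]: print(n,wray(S14(*uv),z,o).round(1))
```

```text
n [496.4   6.7   8. ]
far [665.1  -4.    8. ]
cap [513.4   4.6  12. ]
tail [651.7  -2.7  18. ]
tail [649.4  -2.6  22. ]
```

jog_arm(steps=[1,0.2,-0.9,0.3,0,0,0,1,0.2,-0.9,0.3,0,0,0,1,0.2,-0.9,0.3,0,0,0,1,0.2,-0.9,0.3,0,0,0])

```text
time_s: 23.15
tcp_pos: [613.2, -112.5, 169.2]
tcp_rot: [0.521, -0.489, 0.508, 0.481]
contact_force: [0.8, 0.5, 1.0]
finger_gap: 0.856
```

jog_arm(steps=[1,0.2,-0.5,0,0,0.006,0,1,0.2,-0.5,0,0,0.006,0,1,0.2,-0.5,0,0,0.006,0,1,0.2,-0.5,0,0,0.006,0])

```text
time_s: 23.48
tcp_pos: [637.2, -173.4, 168.5]
tcp_rot: [0.518, -0.485, 0.512, 0.484]
contact_force: [-0.7, 0.5, -0.2]
finger_gap: 1.005
```

Run:
```python
from h import *
wpic("w25");st()
```

```text
t23.53 [ 636.7 -172.2  168.3] gap1.003 F [-0.1 -0.   0.8] q [-0.31  0.28  1.72  0.01  1.14 -1.82]
tool x [ 0.007  0.005 -1.   ] y [-0.998  0.06  -0.007] jaw z [0.06  0.998 0.006] yaw deg -3.4
```

View pics/w25.png

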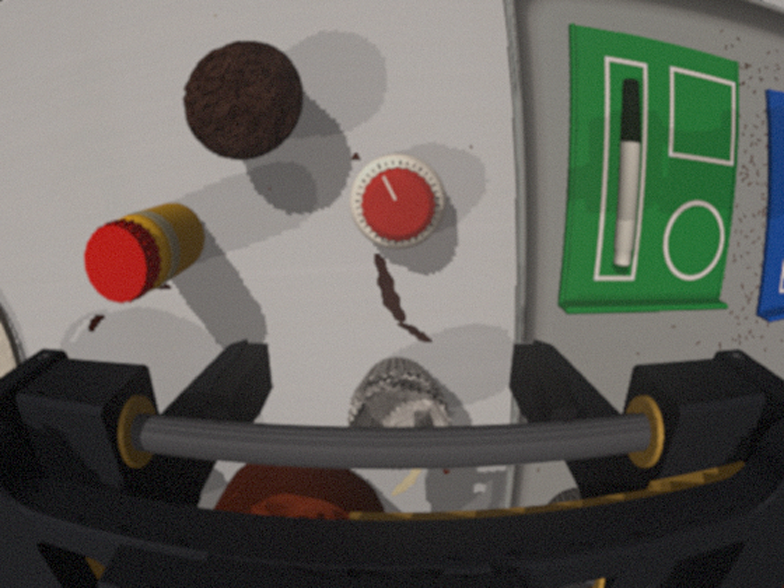

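Run:
```python
from h import *
o=pickle.load(open("o_w25.pkl","rb"))
for n,uv,z in [("knob",(398,204),43),("base",(397,200),28),("ylid",(122,261),88),("foil",(405,410),64)]: print(n,wray(S14(*uv),z,o).round(1))
```

```text
knob [ 595.2 -165.9   43. ]
base [ 594.4 -166.1   28. ]
ylid [ 607.4 -326.5   88. ]
foil [ 723.6 -169.    64. ]
```

jog_arm(steps=[1,-0.35,0.05,-0.2,0,0.003,0,1,-0.35,0.05,-0.5,0,0.003,0,1,-0.35,0.05,-0.8,0,0.003,0,1,-0.35,0.05,-0.8,0,0.003,0,1,-0.35,0.05,-0.8,0,0.003,0])

```text
time_s: 23.95
tcp_pos: [591.8, -164.0, 69.8]
tcp_rot: [0.515, -0.482, 0.514, 0.488]
contact_force: [0.8, 0.1, 0.5]
finger_gap: 1.0
```

Run:
```python
from h import *
wpic("w26");st()
```

```text
t24.00 [ 594.5 -165.1   72.5] gap0.999 F [-0.1  0.6  0.6] q [-0.31  0.31  1.88  0.01  0.96 -1.83]
tool x [ 0.     0.006 -1.   ] y [-0.998  0.059  0.   ] jaw z [0.059 0.998 0.006] yaw deg -3.4
```

View pics/w26.png

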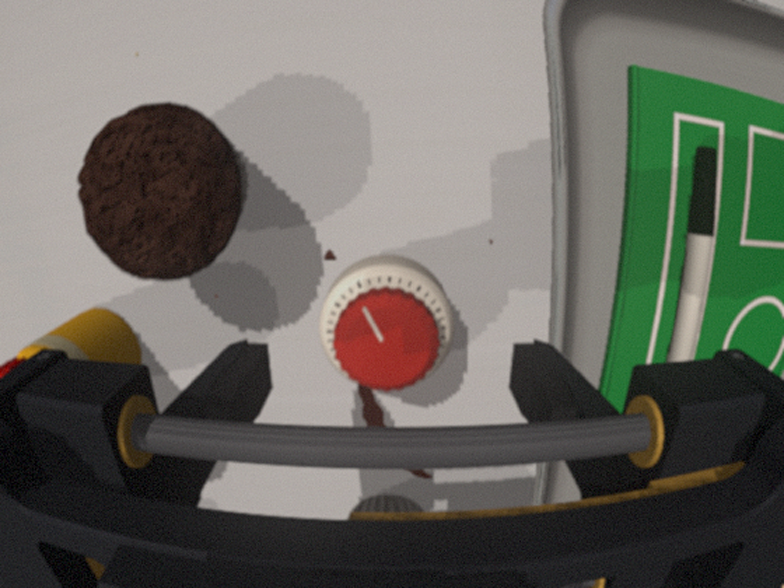

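Run:
```python
from h import *
o=pickle.load(open("o_w26.pkl","rb"))
for n,uv,z in [("knob",(386,340),43),("baseL",(320,325),25),("baseR",(452,325),25),("front",(387,255),8)]: print(n,wray(S14(*uv),z,o).round(1))
```

```text
knob [ 593.3 -166.2   43. ]
baseL [ 591.8 -196.1   25. ]
baseR [ 595.5 -136.3   25. ]
front [ 565.2 -164.     8. ]
```

Timer at (593.8, −166.2). Descend to TCP z ≈ 7.

jog_arm(steps=[1,-0.005,-0.01,-0.15,0,0,0,1,-0.005,-0.01,-0.35,0,0,0,1,-0.005,-0.01,-0.54,0,0,0,1,-0.005,-0.01,-0.54,0,0,0,1,-0.005,-0.01,-0.54,0,0,0])

```text
time_s: 24.42
tcp_pos: [594.9, -166.2, 9.1]
tcp_rot: [0.516, -0.484, 0.513, 0.486]
contact_force: [0.5, -0.7, -0.0]
finger_gap: 1.003
```

Run:
```python
from h import *
wpic("w27");st()
```

```text
t24.47 [ 595.9 -166.6   10.2] gap1.001 F [-0.1  0.7 -0.3] q [-0.32  0.39  1.9   0.01  0.85 -1.83]
tool x [ 0.003  0.005 -1.   ] y [-0.998  0.058 -0.003] jaw z [0.058 0.998 0.005] yaw deg -3.3
```

View pics/w27.png

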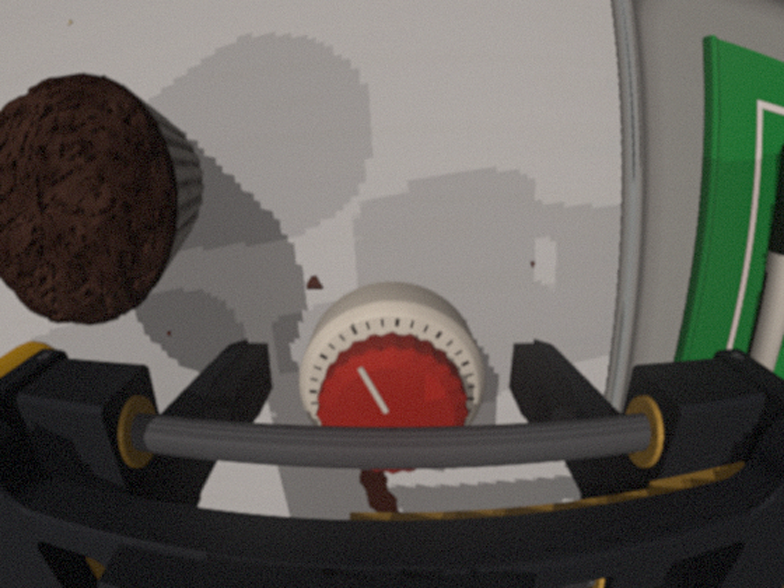

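jog_arm(steps=[1,-0.012,0,-0.035,0,0,0,1,-0.012,0,-0.035,0,0,0,0.5,-0.012,0,-0.035,0,0,0,0.5,-0.012,0,-0.035,0,0,0,0.5,-0.012,0,-0.035,0,0,0])

```text
time_s: 24.88
tcp_pos: [594.8, -166.7, 6.6]
tcp_rot: [0.517, -0.485, 0.512, 0.485]
contact_force: [0.8, -0.6, -0.2]
finger_gap: 0.8
```

jog_arm(steps=[0.5,0,0,0,0,0,0,0.5,0,0,0,0,0,0,0.5,0,0,0,0,0,0])

```text
time_s: 25.13
tcp_pos: [594.9, -166.8, 6.9]
tcp_rot: [0.517, -0.485, 0.512, 0.485]
contact_force: [-0.9, -0.1, 2.1]
finger_gap: 0.678
```

Run:
```python
from h import *
wpic("w28");st()
```

```text
t25.18 [ 594.9 -166.7    6.8] gap0.680 F [-0.2  0.7  2.8] q [-0.32  0.39  1.91  0.01  0.84 -1.83]
tool x [ 0.004  0.005 -1.   ] y [-0.998  0.058 -0.004] jaw z [0.058 0.998 0.005] yaw deg -3.3
```

View pics/w28.png

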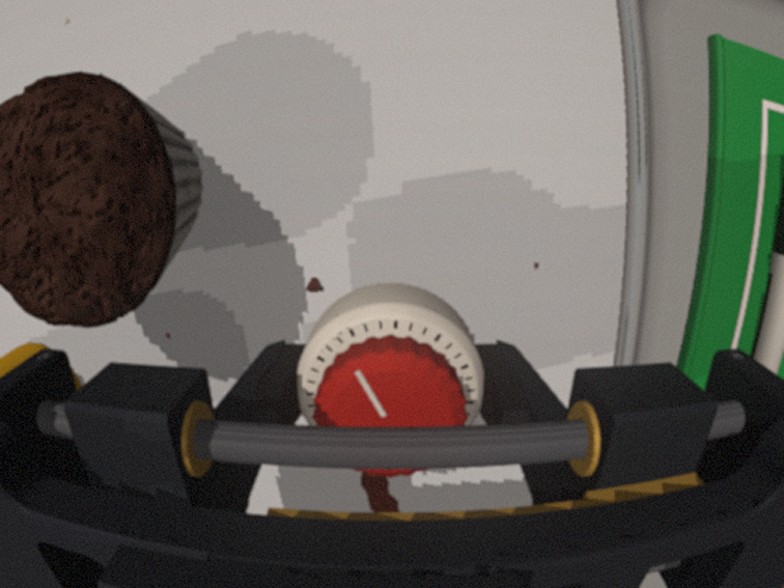

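jog_arm(steps=[0.5,0,0,0.1,0,0,0,0.5,0,0,0.4,0,0,0,0.5,0,0,0.9,0,0,0,0.5,0,0,0.9,0,0,0,0.5,0,0,0.9,0,0,0])

```text
time_s: 25.6
tcp_pos: [599.2, -168.2, 122.0]
tcp_rot: [0.518, -0.489, 0.51, 0.482]
contact_force: [0.8, -0.7, -0.1]
finger_gap: 0.682
```

Run:
```python
from h import *
o=pickle.load(open("o_w28.pkl","rb"))
for z in (0,5,10): print(wray(S14(390,284),z,o).round(1))
for cx in (593,595): 
    for n,r,z in (("knob",23,43),("b",31,28),("foot",31,2)):
        P=np.array([wproj([cx+r*np.cos(t),-166.5+r*np.sin(t),z],o)*1.4 for t in np.linspace(0,6.28,90)]);print(cx,n,P.min(0).round(),P.max(0).round())
wpic("w29");st()
```

```text
[ 566.7 -165.7    0. ]
[ 565.2 -165.6    5. ]
[ 563.7 -165.6   10. ]
593 knob [313. 342.] [473. 476.]
593 b [295. 296.] [490. 466.]
593 foot [308. 272.] [476. 425.]
595 knob [314. 349.] [473. 481.]
595 b [296. 302.] [490. 470.]
595 foot [308. 278.] [476. 429.]
t25.65 [ 597.4 -167.6  118.8] gap0.681 F [-0.8  0.  -1.7] q [-0.32  0.26  1.85  0.01  1.03 -1.83]
tool x [ 0.011  0.002 -1.   ] y [-0.998  0.058 -0.011] jaw z [0.058 0.998 0.003] yaw deg -3.3
```

View pics/w29.png

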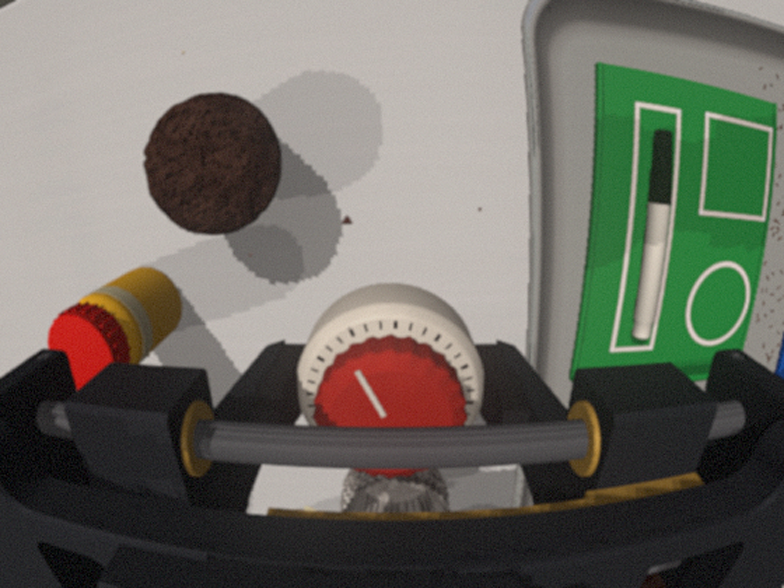

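jog_arm(steps=[0.5,-0.25,1,0,0,0.005,0,0.5,-0.25,1,0,0,0.005,0,0.5,-0.25,1,0,0,0.005,0,0.5,-0.25,1,0,0,0.005,0])

```text
time_s: 25.98
tcp_pos: [563.3, -41.9, 116.1]
tcp_rot: [0.513, -0.483, 0.514, 0.489]
contact_force: [0.2, -0.0, -2.3]
finger_gap: 0.68
```

jog_arm(steps=[0.5,-0.25,1,-0.1,0,0,0,0.5,-0.25,1,-0.1,0,0,0,0.5,-0.25,1,-0.1,0,0,0,0.5,-0.25,1,-0.1,0,0,0,0.5,-0.25,1,-0.1,0,0,0])

```text
time_s: 26.4
tcp_pos: [530.6, 79.9, 101.7]
tcp_rot: [0.511, -0.483, 0.514, 0.491]
contact_force: [0.2, 0.0, -1.0]
finger_gap: 0.681
```

Run:
```python
from h import *
wpic("w30");st()
```

```text
t26.45 [531.8  78.5 102.4] gap0.681 F [-0.1  0.1 -1. ] q [ 0.1   0.14  2.02  0.01  0.99 -1.43]
tool x [-0.009  0.005 -1.   ] y [-0.999  0.052  0.009] jaw z [0.052 0.999 0.004] yaw deg -3.0
```

View pics/w30.png

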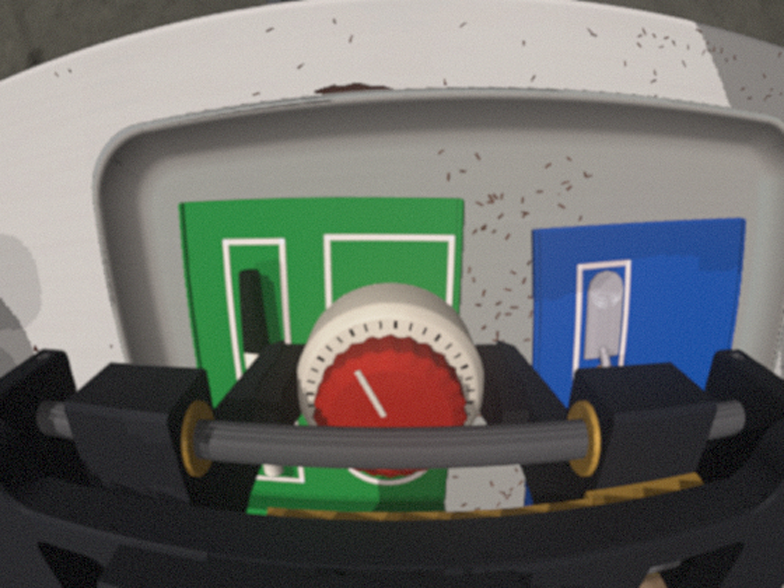

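Run:
```python
from h import *
o=pickle.load(open("o_w30.pkl","rb"))
a=wray(S14(324,235),8,o);b=wray(S14(457,236),8,o);m=(a+b)/2;d=(b-a)/np.linalg.norm(b-a);print(a,b,np.linalg.norm(b-a),m+35.5*np.array([d[1],-d[0],0]))
```

```text
[497.56118844  45.89732411   8.        ] [501.86262382 117.4366236    8.        ] 71.66849877823779 [535.14790905  79.53631731   8.        ]
```

jog_arm(steps=[0.5,0.02,0.01,-0.2,0,-0.004,0,0.5,0.02,0.01,-0.5,0,-0.004,0,0.5,0.02,0.01,-0.6,0,-0.004,0,0.5,0.02,0.01,-0.6,0,-0.004,0,0.5,0.02,0.01,-0.6,0,-0.004,0])

```text
time_s: 26.87
tcp_pos: [533.6, 78.3, 29.6]
tcp_rot: [0.513, -0.484, 0.513, 0.488]
contact_force: [-1.4, -0.8, -0.4]
finger_gap: 0.679
```

Run:
```python
from h import *
wpic("w31");st()
```

```text
t26.92 [534.9  78.7  30.9] gap0.683 F [-0.1 -0.2 -0.9] q [ 0.1   0.23  2.07  0.01  0.84 -1.42]
tool x [-0.001  0.005 -1.   ] y [-0.999  0.053  0.001] jaw z [0.053 0.999 0.005] yaw deg -3.1
```

View pics/w31.png

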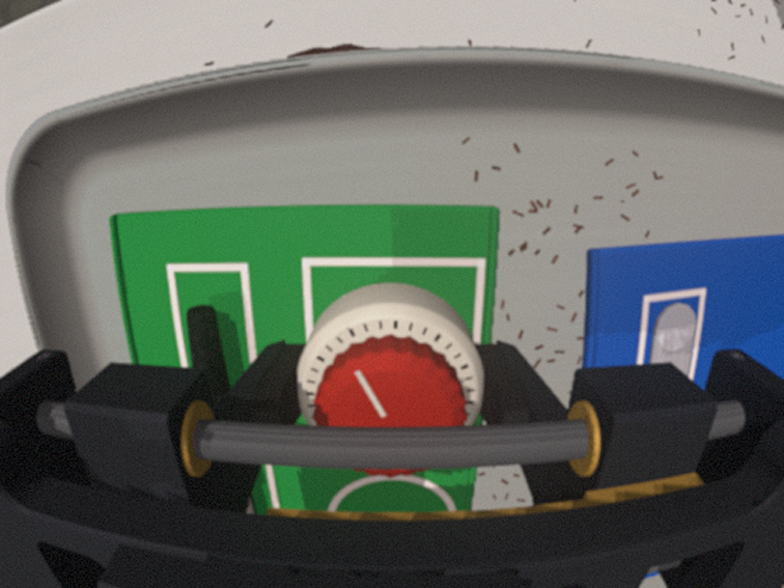

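Run:
```python
from h import *
o=pickle.load(open("o_w31.pkl","rb"))
a=wray(S14(302,257),8,o);b=wray(S14(487,258),8,o);m=(a+b)/2;d=(b-a)/np.linalg.norm(b-a);print(a,b,np.linalg.norm(b-a),m+35.5*np.array([d[1],-d[0],0]))
```

```text
[496.99235731  46.09338692   8.        ] [501.28636467 116.9170219    8.        ] 70.95368750209082 [534.57429228  79.35679935   8.        ]
```

jog_arm(steps=[0.5,0,0.01,-0.11,0,0,0,0.5,0,0.01,-0.11,0,0,0,0.5,0,0.01,-0.11,0,0,0,0.5,0,0.01,-0.11,0,0,0])

```text
time_s: 27.25
tcp_pos: [535.3, 79.9, 18.3]
tcp_rot: [0.514, -0.485, 0.512, 0.488]
contact_force: [-0.3, -0.6, -1.7]
finger_gap: 0.683
```

Run:
```python
from h import *
wpic("w32");st()
```

```text
t27.30 [535.4  80.   18.3] gap0.685 F [-0.   0.1 -1. ] q [ 0.1   0.25  2.07  0.01  0.82 -1.42]
tool x [ 0.     0.005 -1.   ] y [-0.999  0.053 -0.   ] jaw z [0.053 0.999 0.005] yaw deg -3.1
```

View pics/w32.png

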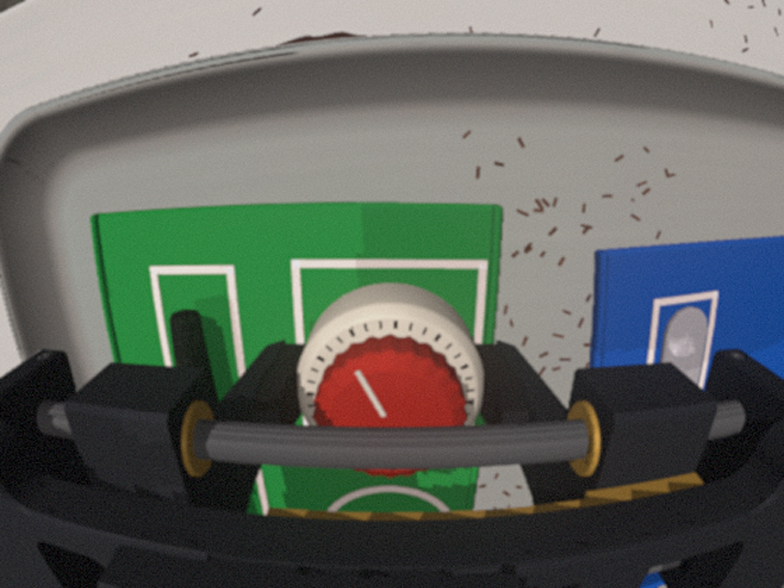

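jog_arm(steps=[0.5,-0.006,-0.004,-0.028,0,0,0,0.5,-0.006,-0.004,-0.028,0,0,0,0.5,-0.006,-0.004,-0.028,0,0,0,0.84,-0.006,-0.004,-0.028,0,0,0,0.84,-0.006,-0.004,-0.028,0,0,0])

```text
time_s: 27.72
tcp_pos: [534.8, 79.6, 15.1]
tcp_rot: [0.514, -0.485, 0.512, 0.488]
contact_force: [0.3, -0.7, -0.3]
finger_gap: 0.808
```

jog_arm(steps=[0.84,0,0,0,0,0,0,0.84,0,0,0,0,0,0,0.84,0,0,0.2,0,0,0,0.84,0,0,0.5,0,0,0,0.84,0,0,0.8,0,0,0])

```text
time_s: 28.13
tcp_pos: [533.2, 79.4, 110.8]
tcp_rot: [0.513, -0.485, 0.513, 0.488]
contact_force: [0.4, -0.2, 0.4]
finger_gap: 0.843
```

jog_arm(steps=[0.84,0,0,0.5,0,0,0,1,0.6,-0.5,0.8,0,0,0,1,0.6,-0.5,0.8,0,0,0,1,0.6,-0.5,0.8,0,0,0])

```text
time_s: 28.47
tcp_pos: [608.7, 17.8, 211.0]
tcp_rot: [0.515, -0.487, 0.511, 0.487]
contact_force: [0.3, 0.0, 0.6]
finger_gap: 0.996
```

Run:
```python
from h import *
wpic("w33");st()
```

```text
t28.52 [611.9  15.7 212.9] gap0.996 F [ 3.9 -0.8  2.2] q [-0.02  0.16  1.78  0.    1.2  -1.53]
tool x [ 0.009  0.002 -1.   ] y [-0.998  0.055 -0.008] jaw z [0.055 0.999 0.003] yaw deg -3.1
```

View pics/w33.png

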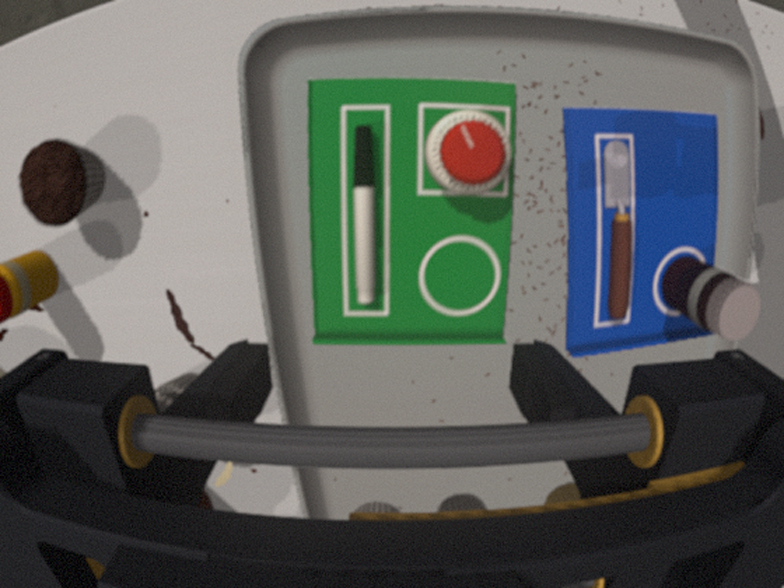

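Run:
```python
from h import *
o=pickle.load(open("o_w33.pkl","rb"))
for n,uv,z in [("knob",(473,152),51),("ring",(459.5,275),8),("s1",(418,103),8),("s2",(510,105),8),("s3",(417,193),8),("s4",(508,196),8),("ylid?",(0,300),88)]: print(n,wray(S14(*uv),z,o).round(1))
```

```text
knob [536.7  77.4  51. ]
ring [634.1  72.5   8. ]
s1 [498.   45.1   8. ]
s2 [500.2 116.2   8. ]
s3 [567.2  41.    8. ]
s4 [571.9 112.5   8. ]
ylid? [ 610.3 -309.3   88. ]
```

jog_arm(steps=[1,0,-1,0,0,0.004,0,1,0,-1,0,0,0.004,0,1,0,-1,0,0,0.004,0])

```text
time_s: 28.77
tcp_pos: [611.7, -105.0, 212.7]
tcp_rot: [0.514, -0.486, 0.512, 0.487]
contact_force: [0.3, -0.0, 1.3]
finger_gap: 1.0
```

jog_arm(steps=[1,0.15,-1,0,0,0,0,1,0.15,-1,0,0,0,0,1,0.15,-1,0,0,0,0])

```text
time_s: 29.02
tcp_pos: [629.3, -226.9, 212.4]
tcp_rot: [0.514, -0.486, 0.513, 0.487]
contact_force: [0.4, -0.7, 0.2]
finger_gap: 0.998
```

jog_arm(steps=[1,0.15,-0.9,-0.2,0,0,-0.05,1,0.15,-0.9,-0.2,0,0,-0.05,1,0.15,-0.9,-0.2,0,0,-0.05,1,0.15,-0.9,-0.2,0,0,-0.05])

```text
time_s: 29.35
tcp_pos: [645.8, -340.2, 185.2]
tcp_rot: [0.537, -0.458, 0.538, 0.46]
contact_force: [-0.7, 0.7, -0.9]
finger_gap: 0.999
```

Run:
```python
from h import *
wpic("w34");st()
```

```text
t29.40 [ 645.9 -337.3  185.8] gap1.000 F [-0.8 -0.1  0. ] q [-0.52  0.4   1.53  0.    1.22 -1.93]
tool x [-0.003  0.004 -1.   ] y [-0.988  0.156  0.003] jaw z [0.156 0.988 0.003] yaw deg -9.0
```

View pics/w34.png

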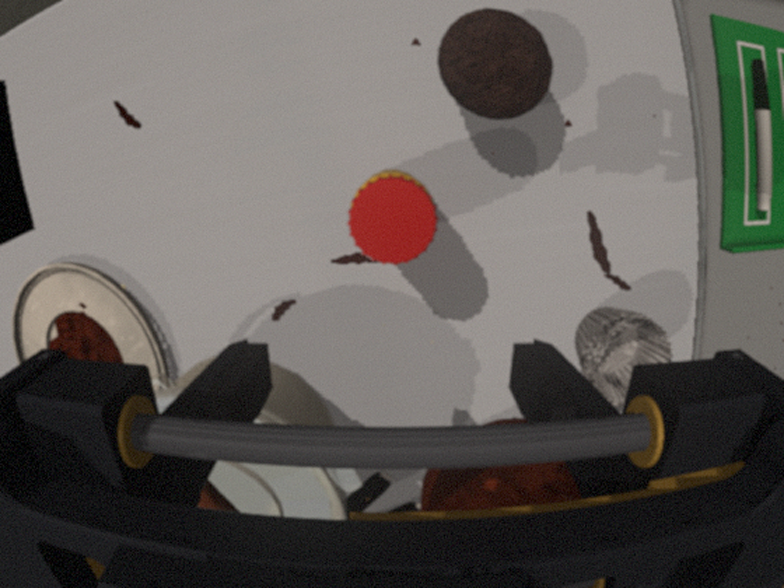

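Run:
```python
from h import *
o=pickle.load(open("o_w34.pkl","rb"))
print(wray(S14(393,220),88,o))
```

```text
[ 608.5049576  -333.04946233   88.        ]
```

jog_arm(steps=[1,-0.31,0.03,-0.2,0,0,0,1,-0.31,0.03,-0.55,0,0,0,1,-0.31,0.03,-0.55,0,0,0,1,-0.31,0.03,-0.55,0,0,0,1,-0.31,0.03,-0.55,0,0,0])

```text
time_s: 29.82
tcp_pos: [609.6, -332.8, 120.7]
tcp_rot: [0.538, -0.458, 0.537, 0.461]
contact_force: [0.8, 0.2, 0.6]
finger_gap: 1.001
```

Run:
```python
from h import *
wpic("w35");st()
```

```text
t29.87 [ 610.6 -333.5  122.1] gap0.999 F [ 1.3 -0.4  0.3] q [-0.54  0.39  1.66  0.    1.09 -1.95]
tool x [ 0.     0.002 -1.   ] y [-0.988  0.155  0.   ] jaw z [0.155 0.988 0.002] yaw deg -8.9
```

View pics/w35.png

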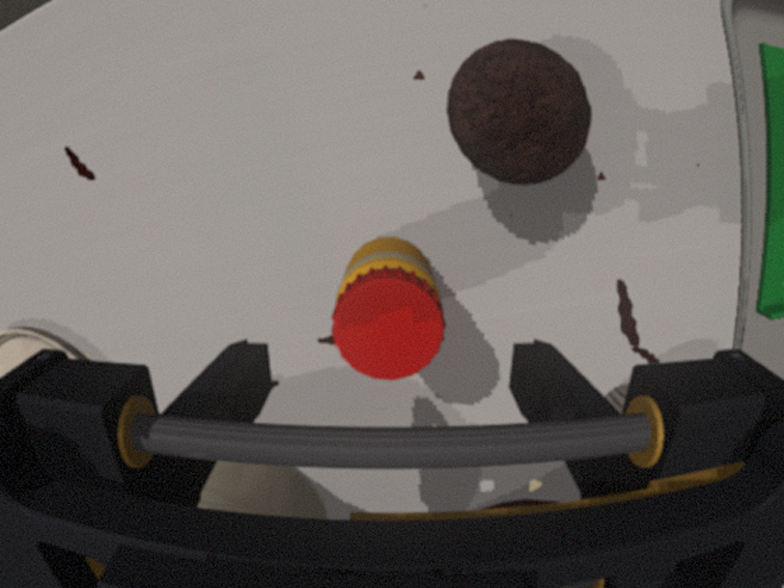

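Run:
```python
from h import *
o=pickle.load(open("o_w35.pkl","rb"))
print(wray(S14(389,328),88,o))
```

```text
[ 608.08088838 -333.46541789   88.        ]
```

jog_arm(steps=[1,-0.01,-0.005,-0.15,0,0,0,1,-0.01,-0.005,-0.4,0,0,0,1,-0.01,-0.005,-0.7,0,0,0,1,-0.01,-0.005,-0.75,0,0,0,1,-0.01,-0.005,-0.75,0,0,0])

```text
time_s: 30.28
tcp_pos: [608.8, -333.0, 30.9]
tcp_rot: [0.537, -0.458, 0.537, 0.462]
contact_force: [-0.8, 0.3, 0.1]
finger_gap: 0.998
```

jog_arm(steps=[1,0,0,0,0,0,0])

```text
time_s: 30.37
tcp_pos: [610.6, -333.6, 33.1]
tcp_rot: [0.538, -0.459, 0.537, 0.461]
contact_force: [1.0, -0.7, 1.2]
finger_gap: 0.998
```

Run:
```python
from h import *
wpic("w36");st()
```

```text
t30.42 [ 610.9 -333.7   33.7] gap1.003 F [ 0.3 -1.2  1.1] q [-0.54  0.48  1.71  0.    0.95 -1.95]
tool x [ 0.     0.003 -1.   ] y [-0.988  0.154  0.   ] jaw z [0.154 0.988 0.003] yaw deg -8.9
```

View pics/w36.png

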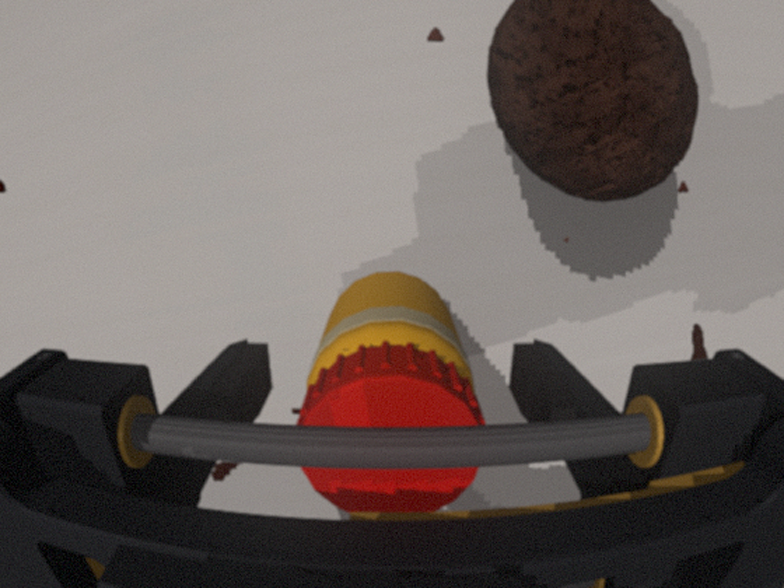

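jog_arm(steps=[1,-0.018,0,0,0,0,0,0.4,-0.018,0,0,0,0,0,0.4,-0.018,0,0,0,0,0,0.4,-0.018,0,0,0,0,0,0.4,-0.018,0,0,0,0,0])

```text
time_s: 30.83
tcp_pos: [609.0, -333.9, 34.4]
tcp_rot: [0.538, -0.46, 0.536, 0.46]
contact_force: [-0.5, -0.2, 0.1]
finger_gap: 0.722
```

jog_arm(steps=[0.4,0,0,0,0,0,0,0.4,0,0,0,0,0,0,0.4,0,0,0,0,0,0,0.4,0,0,0,0,0,0])

```text
time_s: 31.17
tcp_pos: [609.1, -333.9, 34.6]
tcp_rot: [0.538, -0.46, 0.536, 0.46]
contact_force: [-1.0, 0.1, 2.7]
finger_gap: 0.58
```

Run:
```python
from h import *
st()
```

```text
t31.17 [ 609.1 -333.9   34.6] gap0.580 F [-1.   0.1  2.7] q [-0.54  0.48  1.72  0.    0.95 -1.96]
tool x [ 0.001  0.002 -1.   ] y [-0.988  0.154 -0.001] jaw z [0.154 0.988 0.002] yaw deg -8.9
```

jog_arm(steps=[0.4,0,0,0.15,0,0,0,0.4,0,0,0.5,0,0,0,0.4,0,0,0.9,0,0,0,0.4,0,0,1,0,0,0,0.4,0,0,1,0,0,0])

```text
time_s: 31.58
tcp_pos: [612.6, -336.0, 161.6]
tcp_rot: [0.539, -0.463, 0.535, 0.456]
contact_force: [1.1, 0.4, -0.3]
finger_gap: 0.583
```

Run:
```python
from h import *
wpic("w37");st()
```

```text
t31.63 [ 610.9 -335.1  158. ] gap0.577 F [ 0.   0.  -2.3] q [-0.54  0.36  1.64  0.    1.14 -1.96]
tool x [ 0.007 -0.001 -1.   ] y [-0.988  0.154 -0.007] jaw z [ 0.154  0.988 -0.   ] yaw deg -8.9
```

View pics/w37.png

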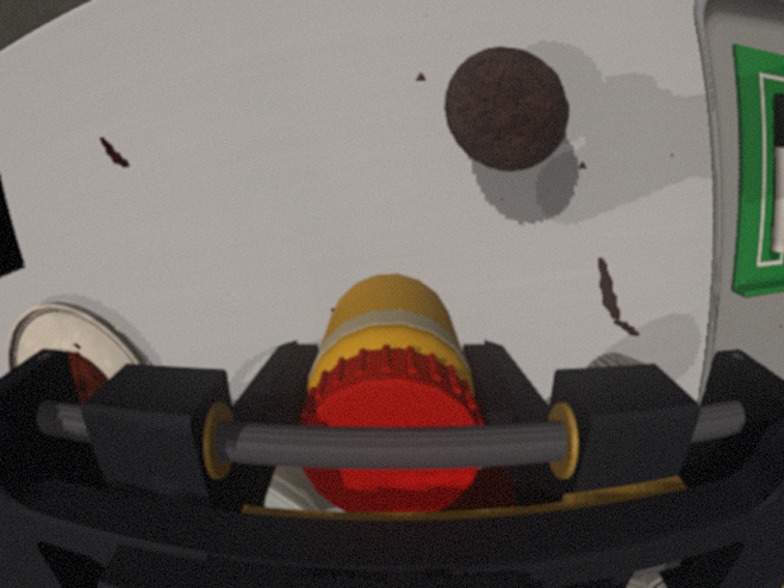

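jog_arm(steps=[0.4,0,1,0.2,0,0.003,0.05,0.4,0,1,0.2,0,0.003,0.05,0.4,0,1,0.2,0,0.003,0.05,0.4,0,1,0.2,0,0.003,0.05])

```text
time_s: 31.97
tcp_pos: [610.0, -208.5, 180.3]
tcp_rot: [0.513, -0.485, 0.512, 0.489]
contact_force: [0.1, -1.4, -2.2]
finger_gap: 0.581
```

jog_arm(steps=[0.4,0,1,0,0,0,0,0.4,0,1,0,0,0,0,0.4,0,1,0,0,0,0])

```text
time_s: 32.22
tcp_pos: [608.1, -89.0, 177.0]
tcp_rot: [0.512, -0.484, 0.514, 0.489]
contact_force: [0.4, -0.2, -1.9]
finger_gap: 0.579
```

jog_arm(steps=[0.4,0.1,0.9,0,0,0,0,0.4,0.1,0.9,0,0,0,0,0.4,0.1,0.9,0,0,0,0,0.4,0.1,0.9,0,0,0,0])

```text
time_s: 32.55
tcp_pos: [618.4, 23.9, 173.5]
tcp_rot: [0.51, -0.483, 0.513, 0.492]
contact_force: [0.2, -1.1, -2.2]
finger_gap: 0.579
```

Run:
```python
from h import *
wpic("w38");st()
```

```text
t32.60 [618.4  21.4 173.7] gap0.582 F [ 0.9 -0.8 -1.8] q [-0.01  0.21  1.79  0.01  1.15 -1.53]
tool x [-0.012  0.005 -1.   ] y [-0.999  0.049  0.012] jaw z [0.049 0.999 0.004] yaw deg -2.8
```

View pics/w38.png

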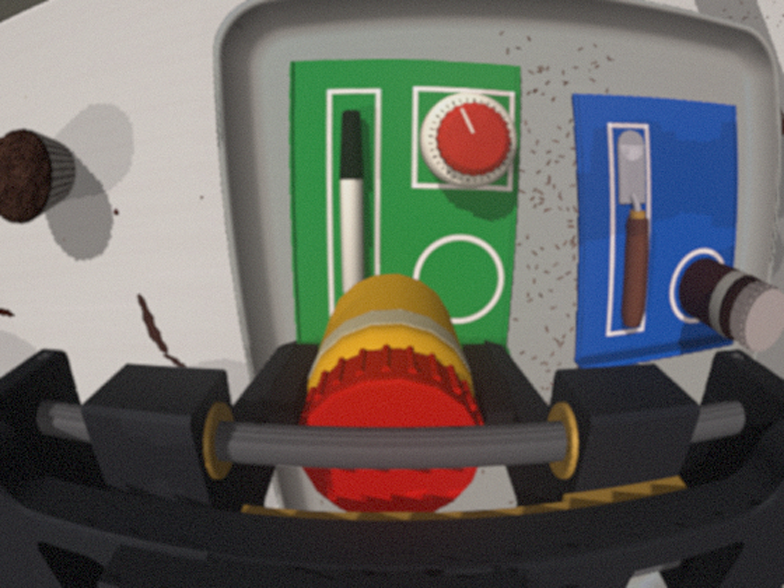

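Run:
```python
from h import *
o=pickle.load(open("o_w38.pkl","rb"))
print(wray(S14(459,279),8,o))
```

```text
[633.24390669  73.25047171   8.        ]
```

jog_arm(steps=[0.4,0.12,0.44,-0.1,0,-0.005,0,0.4,0.12,0.44,-0.4,0,-0.005,0,0.4,0.12,0.44,-0.6,0,-0.005,0,0.4,0.12,0.44,-0.6,0,-0.005,0,0.4,0.12,0.44,-0.6,0,-0.005,0])

```text
time_s: 33.02
tcp_pos: [629.9, 72.6, 98.1]
tcp_rot: [0.51, -0.484, 0.514, 0.491]
contact_force: [0.4, -0.2, -1.3]
finger_gap: 0.58
```

Run:
```python
from h import *
wpic("w39");st()
```

```text
t33.07 [632.   72.6 100.6] gap0.579 F [0.6 0.  0. ] q [ 0.07  0.31  1.81  0.    1.02 -1.45]
tool x [-0.005  0.004 -1.   ] y [-0.999  0.05   0.005] jaw z [0.05  0.999 0.004] yaw deg -2.8
```

View pics/w39.png

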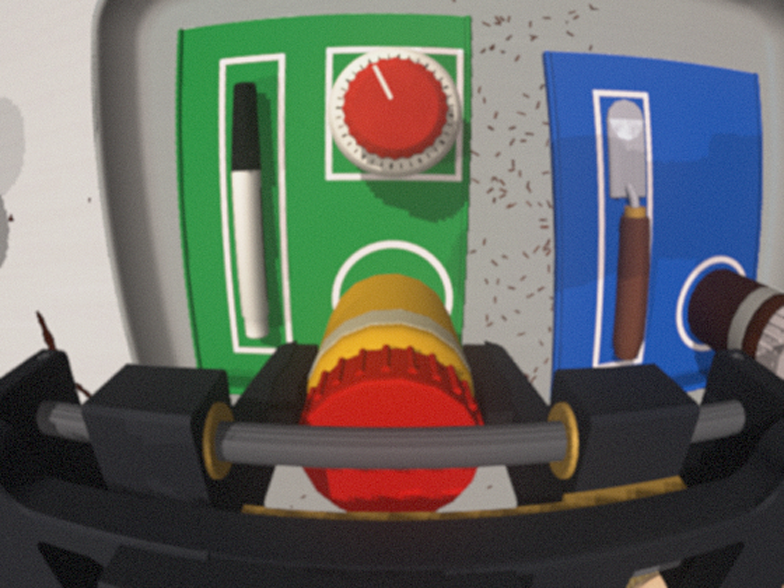

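Run:
```python
from h import *
o=pickle.load(open("o_w39.pkl","rb"))
for uv,z in [((392,241),8),((332,300),8),((452,300),8),((391,275),66)]: print(wray(S14(*uv),z,o).round(1))
```

```text
[601.7  74.8   8. ]
[632.7  40.3   8. ]
[636.  106.2   8. ]
[605.1  73.8  66. ]
```

jog_arm(steps=[0.4,0.01,0.01,-0.15,0,-0.002,0,0.4,0.01,0.01,-0.35,0,-0.002,0,0.4,0.01,0.01,-0.38,0,-0.002,0,0.4,0.01,0.01,-0.38,0,-0.002,0,0.4,0.01,0.01,-0.38,0,-0.002,0])

```text
time_s: 33.48
tcp_pos: [634.3, 73.1, 56.7]
tcp_rot: [0.514, -0.486, 0.511, 0.488]
contact_force: [0.1, 0.1, -1.3]
finger_gap: 0.576
```

Run:
```python
from h import *
wpic("w40");st()
```

```text
t33.53 [634.8  73.3  57.2] gap0.576 F [ 0.4  0.3 -0.4] q [ 0.07  0.36  1.84  0.    0.94 -1.45]
tool x [ 0.002  0.004 -1.   ] y [-0.999  0.05  -0.002] jaw z [0.05  0.999 0.004] yaw deg -2.9
```

View pics/w40.png

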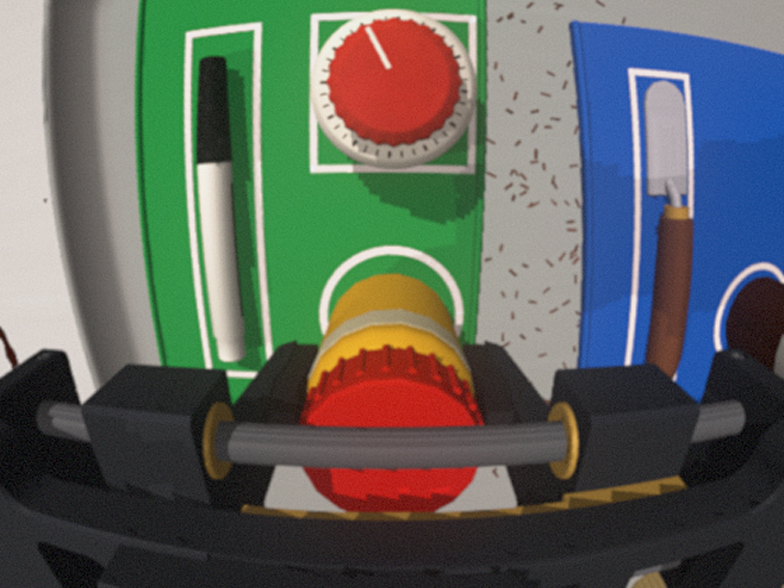

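Run:
```python
from h import *
o=pickle.load(open("o_w40.pkl","rb"))
for uv,z in [((392,246),8),((320,310),8),((464,310),8),((391,274),22.6)]: print(wray(S14(*uv),z,o).round(1))
```

```text
[601.1  75.3   8. ]
[629.   40.9   8. ]
[632.5 106.8   8. ]
[609.8  74.3  22.6]
```

jog_arm(steps=[0.4,-0.012,0.003,-0.1,0,0,0,0.4,-0.012,0.003,-0.1,0,0,0,0.4,-0.012,0.003,-0.1,0,0,0,0.4,-0.012,0.003,-0.1,0,0,0])

```text
time_s: 33.87
tcp_pos: [633.3, 73.7, 45.4]
tcp_rot: [0.514, -0.487, 0.511, 0.488]
contact_force: [0.1, 0.1, -1.4]
finger_gap: 0.581
```

jog_arm(steps=[0.4,0,0,-0.015,0,0,0,0.4,0,0,-0.015,0,0,0])

```text
time_s: 34.03
tcp_pos: [633.3, 73.8, 43.6]
tcp_rot: [0.514, -0.487, 0.511, 0.488]
contact_force: [0.3, -0.3, -0.6]
finger_gap: 0.583
```

Run:
```python
from h import *
wpic("w41");st()
```

```text
t34.08 [633.3  73.8  43.6] gap0.580 F [-0.2 -1.   0. ] q [ 0.07  0.37  1.85  0.    0.92 -1.45]
tool x [ 0.002  0.004 -1.   ] y [-0.999  0.05  -0.002] jaw z [0.05  0.999 0.004] yaw deg -2.9
```

View pics/w41.png

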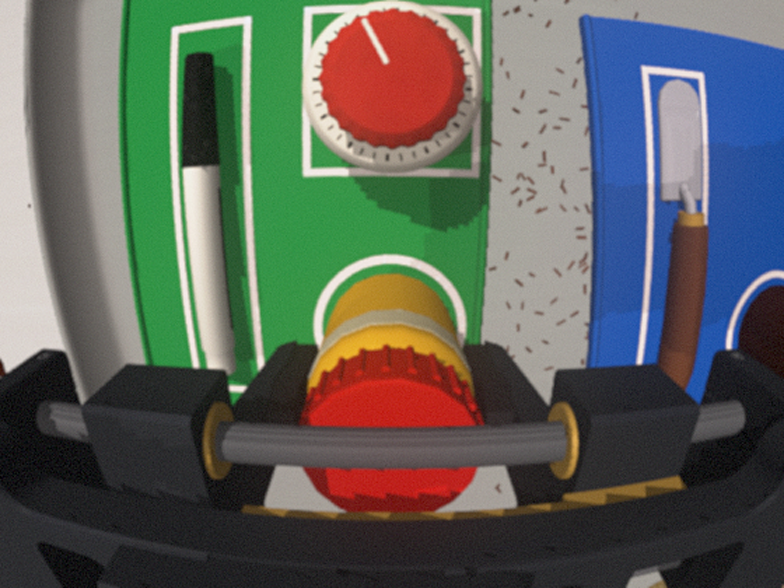

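Foot is inside the ring, well centred. Touch down and release, then clear upward.

jog_arm(steps=[0.4,0,0,-0.01,0,0,0,0.4,0,0,-0.01,0,0,0,0.4,0,0,-0.01,0,0,0,0.8,0,0,-0.01,0,0,0,0.8,0,0,-0.01,0,0,0])

```text
time_s: 34.5
tcp_pos: [633.5, 73.8, 42.5]
tcp_rot: [0.514, -0.487, 0.511, 0.488]
contact_force: [-0.2, -0.0, 0.1]
finger_gap: 0.709
```

jog_arm(steps=[0.85,0,0,0,0,0,0,0.85,0,0,0,0,0,0,0.85,0,0,0.2,0,0,0,0.85,0,0,0.5,0,0,0,0.85,0,0,0.8,0,0,0])

```text
time_s: 34.92
tcp_pos: [631.8, 73.7, 137.6]
tcp_rot: [0.513, -0.486, 0.512, 0.489]
contact_force: [0.7, -0.6, 0.1]
finger_gap: 0.851
```

jog_arm(steps=[0.85,0,0,0.5,0,0,0,0.85,0,0,0.9,0,0,0,0.85,0.2,0.4,0.9,0,0,0,0.85,0.2,0.4,0.9,0,0,0])

```text
time_s: 35.25
tcp_pos: [659.3, 123.8, 252.3]
tcp_rot: [0.517, -0.487, 0.509, 0.487]
contact_force: [-0.8, 0.1, -0.2]
finger_gap: 0.85
```

Run:
```python
from h import *
wpic("w42");st()
```

```text
t35.30 [659.7 125.8 251.5] gap0.852 F [2.  1.3 1. ] q [ 0.15  0.24  1.6   0.01  1.28 -1.38]
tool x [ 0.008  0.008 -1.   ] y [-0.999  0.049 -0.008] jaw z [0.049 0.999 0.008] yaw deg -2.8
```

View pics/w42.png

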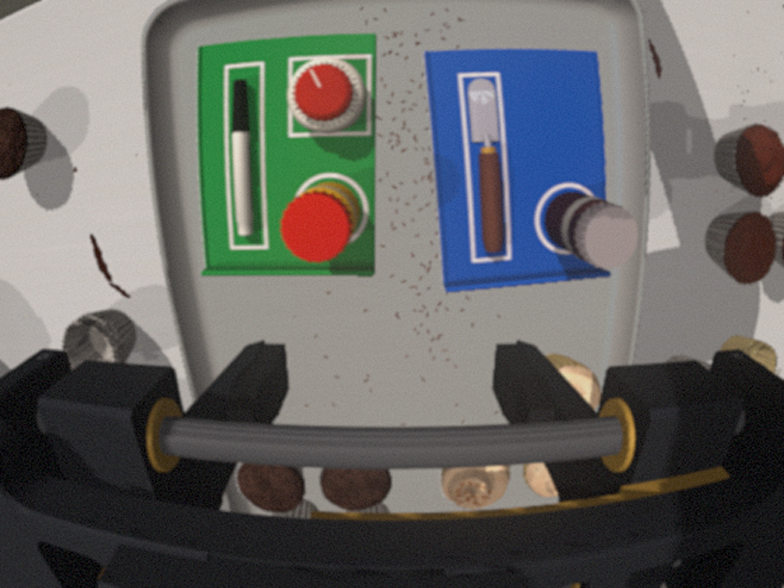

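jog_arm(steps=[1,0.2,1,-0.1,0,0.004,0,1,0.2,1,-0.1,0,0.004,0,1,0.2,1,-0.1,0,0.004,0,1,0.2,1,-0.1,0,0.004,0])

```text
time_s: 35.63
tcp_pos: [683.4, 252.0, 237.6]
tcp_rot: [0.513, -0.486, 0.509, 0.492]
contact_force: [-0.6, -0.3, -0.9]
finger_gap: 0.997
```

jog_arm(steps=[1,0.35,0.33,-0.1,0,0,0,1,0.35,0.33,-0.1,0,0,0,1,0.35,0.33,-0.1,0,0,0,1,0.35,0.33,-0.1,0,0,0])

```text
time_s: 35.97
tcp_pos: [724.8, 291.4, 223.2]
tcp_rot: [0.512, -0.486, 0.51, 0.492]
contact_force: [-0.2, 0.4, -0.7]
finger_gap: 1.003
```

Run:
```python
from h import *
wpic("w43");st()
spic("t43",140,270,90,270,4.4,"top")
```

```text
t36.02 [724.8 290.8 224.2] gap1.000 F [ 0.1 -0.5 -0. ] q [ 0.35  0.47  1.35  0.01  1.32 -1.18]
tool x [-0.003  0.009 -1.   ] y [-0.999  0.044  0.004] jaw z [0.044 0.999 0.009] yaw deg -2.5
```

View pics/w43.png

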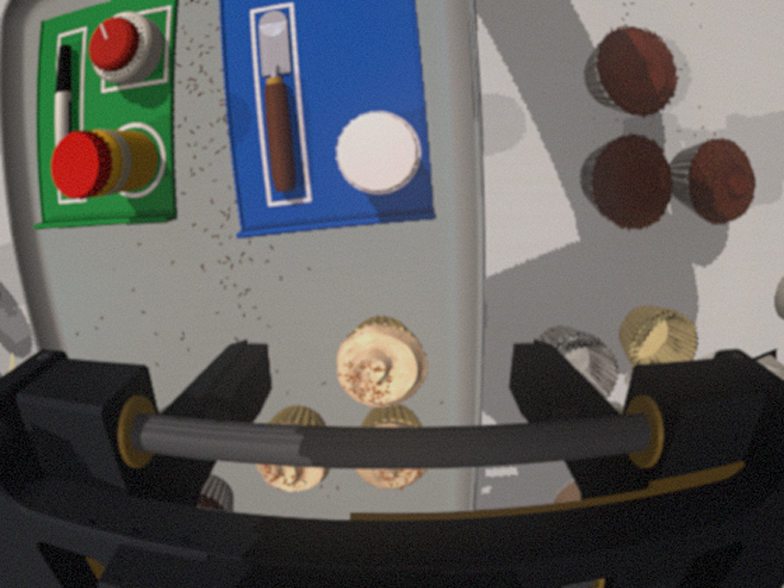

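View pics/t43.png

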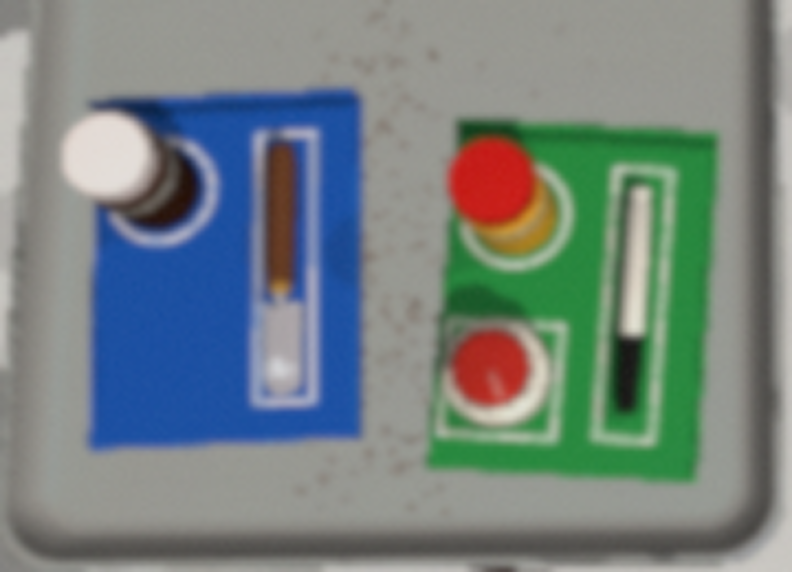

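Run:
```python
from h import *
im=cv2.imread("pics/t43.png").astype(int);b,g,r=im[...,0],im[...,1],im[...,2]
def bl(m,box):
    y0,y1,x0,x1=box;q=np.zeros(m.shape,np.uint8);q[y0:y1,x0:x1]=m[y0:y1,x0:x1]
    n,l,s,c=cv2.connectedComponentsWithStats(q);k=1+s[1:,4].argmax();return c[k],s[k]
red=(r>130)&(g<90)
for nm,m,box,z,ref in [("yellow",red,(130,235,440,545),96,(632.97,74.65)),("timer",red,(310,430,440,560),51,(533.1,80.1)),("brown",(r>170)&(b>150),(100,210,40,162),96,(648.1,288.06))]:
    c,s=bl(m,box);X=ray("top",B(*c),z);print(nm,c.round(1),s,X.round(1),(X[:2]-ref).round(1))
o=pickle.load(open("o_w43.pkl","rb"));print(wray(S14(378,152),96,o))
```

```text
yellow [491.6 182.1] [ 449  139   88   88 6082] [631.5  73.6  96. ] [-1.5 -1. ]
timer [489.7 365.9] [ 451  329   76   75 4202] [535.1  79.8  51. ] [ 2.  -0.3]
brown [104.2 155.4] [  60  113   91   84 6209] [647.2 288.9  96. ] [-0.9  0.8]
[649.52423141 288.21574428  96.        ]
```

Run:
```python
from h import *
spic("s43",100,340,100,380,2.5);st()
print(manip.hand_in())
```

```text
t36.12 [725.1 290.3 225.8] gap1.003 F [ 0.3  0.5 -0. ] q [ 0.34  0.47  1.35  0.01  1.32 -1.18]
tool x [-0.001  0.01  -1.   ] y [-0.999  0.045  0.002] jaw z [0.045 0.999 0.01 ] yaw deg -2.6
the job is handed in; nothing more can be done
None
```

View pics/s43.png

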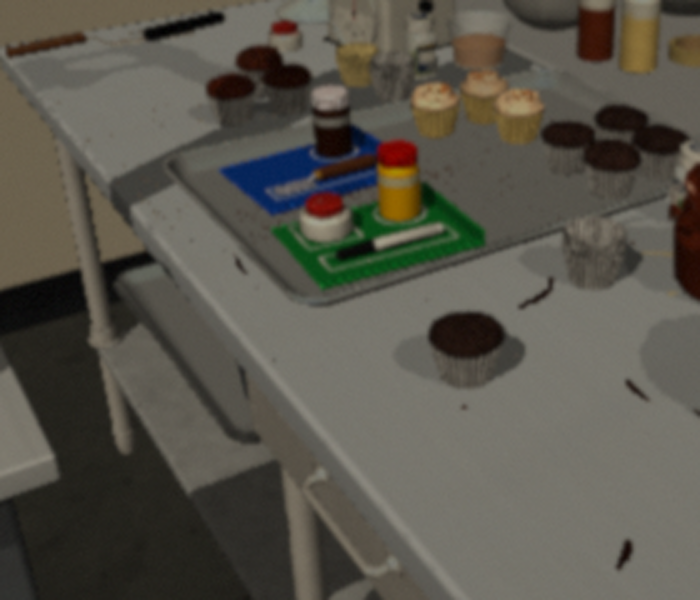

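Both kits are made up and the job is handed in at about 36 s. The blue tray has the spatula in its frame and the brown jar in its ring. The green tray has the pen in its frame, the timer in its square and the yellow jar in its ring.

- **Order:** I laid the spatula and pen down before standing the jars and timer, to keep the gripper clear, so placing did not follow the order of your list. I read the task as setting no order.
- **Jars and timer:** in the last top picture their middles are within about 2 mm of their marks, and all three stand upright. One wrist view after placing suggested the brown jar was up to 4 mm off to one side. The last top picture puts it about 1 mm off.
- **Spatula and pen:** the wrist pictures show both along the middle of their frames, within about 1–2 mm lengthwise.
- **Brown jar:** it was gripped higher than planned because I began lifting before the fingers had finished closing. It touched the tray lightly (about 10 N), so I lifted it and moved it 4 mm before letting go.
- **Bystanders:** the cupcake and foil cups stand where they were. I judged this by eye from the last scene picture, not by measuring.

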